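Hook the tube bracket into the slotted rack and hang the orange tube in it

ROBOT

A 7-joint arm with a two-finger parallel gripper is mounted at the origin on a cart in front of the work surface, level with it; the furniture and walls round the work are solid. World frame = base frame: x ahead of the robot, y to its left, z up, the work surface at z = 0. Lengths are in m, angles in rad, forces in N, time in s.
With the tool pointing down it reaches from about 0.35 to 0.9 m from the base axis. Payload 7.2 kg.
Tool frame: the origin (TCP) lies on the centre line of the jaws, within the pads' length; the fingertips stand 11 mm ahead of it and the grasp point (between the pads) lies 8 mm behind it (env.tcp_to_tips is the distance from the TCP to the fingertips, in m); z points along the fingers, y is the direction in which the jaws open and shut (so a half turn about z gives the same grasp; the last joint's range is limited). The gripper opens to 88 mm and grips with 3 to 60 N. Pads are 20 mm wide; open, the fingers measure 115 mm over their backs; the gripper's body (75 mm by 178 mm) begins 61 mm behind the grasp point.
Start: joints at [-1.295, 0.411, -0.013, 1.596, 0.006, 1.134, -0.082], TCP at [0.211, 0.588, 0.202] pointing down, gripper open.
Joint ranges: [-2.95, 2.95], [-0.29, 1.99], [-1.47, 1.44], [0.14, 2.54], [-1.03, 4.17], [0.13, 1.85], [-2.86, 2.86]. Speed limits (rad/s): [2.39, 2.39, 3.01, 3.01, 3.14, 3.14, 3.14].

INTERFACE

Orientations are given as a 3x3 rotation matrix whose columns are the frame's x, y, z axes.
In Python, from bench import monitor, vision, ticket, env gives the robot as it stands. The module is installed in compiled form; this text tells all that it offers.
- The arm moves only by the tool carry_out, never from a script. Its argument "motion" is a list of rows, each a list of 3 entries, a list of its own where there are three numbers: the turn, a rotation vector about the tool's x, y, z in degrees, then the shift along the tool's x, y, z in mm, then the gripper's target within -1 to 1 (shut at 1, half-way at 0, fully open at -1). A call has 1 to 10 rows; each row shifts and turns the pose as measured when the row begins, along the tool's axes as they then stand; what a row does not reach is not made up. A row lasts 1/8 s, in which the tool goes at most 62.5 mm and 10.7 degrees, less where a joint would pass 70% of its speed; a pose out of reach is approached as far as the arm can. A call is refused whole if a number of a shift passes 62.5 or a number of a turn 10.7, either way. A call with a gripper value outside its range is refused whole. The fingers move at their own pace and stop on an object; the grip force is fixed at half the most. Time passes only in rows, so rows that do not move let the fingers close. It gives the time, the measured TCP pose, the force and the opening at its end, in the units of the state.
- monitor.get_state(): the state, without advancing time (a new reading comes with each control period).
- vision.get_image(name): name is "side" or "top" or "wrist"; returns the picture (384x512x3 uint8, red, green, blue); there is no depth.
- vision.calibration(name): a dict with "fov_y" (degrees; the focal length in pixels is half the picture's height over the tangent of half this angle, whatever the lens; pixels are square), "cx", "cy" (the principal point, pixels), "R" (3x3) and "t" (3): a world point X has camera coordinates R X + t. Camera axes: x right, y down, z forward; pixel columns grow to the right and rows downward; lengths in m; the calibration is good to about 2 mm. A picture is of the moment at which its call begins: read the wrist's pose just before it. calibration takes no time and is no camera call; for the wrist camera it gives the pose at the moment of the call.
- ticket.finish_job(): hands the job in, once; it reports no verdict.
The state is a dict: "time": time; "q": joint angles; "joint_vel": joint speeds; "joint_efforts": joint torques, N m; "position": TCP position; "tool_rot": TCP orientation; "force": force on the tool from outside, world axes, zero at the start; "ft_torque": the same for the moment, N m; "grip_width": finger opening in m.
Only numpy, scipy, OpenCV 4.12 (cv2) and the standard library are available. Lean on these libraries where they do the work, as an engineer would, in place of code of your own. Each camera call takes 0.05 s, during which the arm holds its last target. There are 200 camera calls.

TASK

Hook the loose steel bracket's two tabs into the upper pair of slots in the white rack, under its top shelf, and push the bracket down until it is fully home and the orange spring catch has snapped back out. Then hang the orange-capped tube upright in the bracket's round hole, by its cap, and let go of everything. Leave the two purple-capped tubes standing where they are.

Things in the scene. Friction and masses are not known exactly. Their poses are not given: they have to be found in the camera images.
- rack: white steel rack fixed to the bench. Origin: on the bench, in the plane of the upright's front face, mid width; x into the upright, y left along the face, z up. Upright: plate x 0 to 5 mm, 100 wide, 300 high. Base x -50 to 90, 110 wide, 8 thick. The bracket is home with its origin at (0, 0, 129 mm) here, axes parallel. A lower pair of slots (z 85 to 113) is not to be used: too low for the tube
- slots (a point): midway between the two upper slots, on the rack's front face: (0, 0, 189 mm) in its frame, axes as the rack's. The slots are centred at y = -24 and +24 mm, each 12 mm wide, z 175 to 203 mm in the rack's frame, right through the 5 mm plate, free space behind
- shelf_edge (a point): middle of the front edge of the rack's top shelf, underside: (-55, 0, 300 mm) in the rack's frame; shelf 110 mm wide, 6 thick, a petri dish on it. It overhangs the slots, so the gripper must hold the bracket leaning, its body out in front (toward -x of the rack): about 35 to 45 degrees from vertical
- bracket: loose steel bracket, 0.2 kg, standing flat on the bench, tabs away from the robot. Origin: underside, in the plane of the back plate's rear face, mid width; x the way the tabs point, z up. Back plate x -5 to 0 mm, 70 wide, 60 high, with a window for the catch (24 wide, z 5 to 20) over a 5 mm strip. Deck x -145 to -5, 60 wide, 6 thick
- tabs (a point): midway between the bracket's two tabs: (0, 0, 44 mm) in its frame. Tabs at y = -24 and +24 mm, 7 wide: neck x 0 to 6.5, z 46 to 54; lip x 6.5 to 10.5, hanging down, z 34 to 54. They enter the upper slots with the bracket's origin at z = 141 to 149 mm in the rack's frame (best 145). Push in till plate meets face, then down 16 mm: the lips hook behind the plate
- fin (a point): where to grip the bracket: on its blue upright fin, at (-42, 0, 36 mm) in its frame. Fin 10 mm thick (along y), x -68 to -5, z 6 to 48 mm. The gripper closes along the bracket's y and may lean about that axis. Cross the bench high: the sealer beside the bracket stands up to 195 mm, the heater beside the rack 123 mm
- hole (a point): centre of the round hole at the deck's upper face: (-118, 0, 6 mm) in the bracket's frame. Diameter 31 mm, right through the 6 mm deck, top edge chamfered 2 mm
- catch (a joint): orange sprung nose in the middle of the upright, z 135 to 150 mm. 0 = out (juts 4 mm from the face), up to 0.006 m as it is pressed in. The lower edge of the bracket's back plate rides down its ramp; the bracket's weight is not enough, a downward push of about 5 to 10 N is; at home it snaps out to 0 through the bracket's window
- tube_orange: clear 50 ml tube with an orange cap, upright on the bench, in any of three places in a row with the two purple ones. Origin: centre of its foot, z up its axis. Barrel 27.4 mm in diameter; cap 35 mm, z 90 to 104 mm; 35 g. Hung, the cap's lower rim rests on the deck, which is wider than the cap: grip only the cap, with the fingertips
- cap_rim (a point): on the orange tube's axis at the cap's lower rim, 90 mm above the foot
- tube_purple: same kind of tube with a purple cap, a bystander. Origin: centre of its foot
- tube_violet: another tube with a purple cap, a bystander. Origin: centre of its foot
Mind the look-alikes: they are no part of the job. Of the things that look like the tube_orange, the largest one is meant.

How it is judged:
By the outcome, as a careful person would: the job done as asked, in the order asked, and still so for the second after the job is handed in, with the robot touching nothing.
It also fails if it takes over 72 s, if anything falls off the work surface, if the arm or the gripper's body presses on something with over 40 N, if the wrist force passes 120 N, or if a joint passes its speed limit or range.

## Working session

There is one attempt and no reset: what is moved stays moved. The work goes in short steps, Python scripts to look and compute and a tool call to move; the robot and the scene stay as the last step left them, time stands still between calls to the robot, and variables do not carry over. Pictures are saved under pics/ and viewed, about 8 in all and at most 12, crops included, and the job is handed in when it is done.

Besides the shell and the picture viewer there is one more tool, called after "Emit:" as name(argument=value, ...), one argument or row to a line, values as JSON. carry_out: Moves the arm, as the interface text tells. Its arguments: {"type":"object","properties":{"motion":{"type":"array","items":{"type":"array"}}},"required":["motion"]}

```bash
mkdir -p pics; python3 - <<'E'
from bench import monitor, vision, env
import cv2, numpy as np
ims={n:vision.get_image(n) for n in("top","side")}
for n in ims:
    c=vision.calibration(n); print(n,c['fov_y'],c['cx'],c['cy'],np.round(c['R'],3).tolist(),np.round(c['t'],3).tolist())
    cv2.imwrite(f'pics/{n}0.png',ims[n][:,:,::-1])
a=np.vstack([ims['top'],ims['side']])
cv2.imwrite('pics/a0.png',cv2.resize(ims['top'],(800,600),interpolation=cv2.INTER_CUBIC)[:,:,::-1])
cv2.imwrite('pics/a1.png',cv2.resize(ims['side'],(800,600),interpolation=cv2.INTER_CUBIC)[:,:,::-1])
s=monitor.get_state();print(s)
E
```

```text
top 48.78829510081015 254.18937125244943 192.5293356377398 [[0.026, -1.0, -0.009], [-0.998, -0.025, -0.061], [0.06, 0.01, -0.998]] [0.039, 0.514, 1.676]
side 47.269512117104085 259.440795787616 189.2621943604917 [[1.0, 0.017, -0.004], [0.003, -0.372, -0.928], [-0.017, 0.928, -0.372]] [-0.51, 0.199, 1.386]
{'time': 0.1, 'q': array([-1.29520361,  0.41184012, -0.01271533,  1.59693374,  0.00561994,
        1.1342689 , -0.0822044 ]), 'joint_vel': array([ 1.78918149e-05, -2.13606428e-03,  1.87417567e-04, -2.43681698e-03,
       -8.06372165e-04,  3.18072990e-04, -1.20872756e-03]), 'joint_efforts': array([ 2.67871175e-03, -5.89107478e+01,  6.43823259e-01, -2.91708738e+01,
       -5.37505012e-02,  1.46517658e-02,  8.07189349e-05]), 'position': array([0.21054772, 0.58797573, 0.20099146]), 'tool_rot': array([[-9.41493588e-01,  3.37030697e-01, -3.65958618e-04],
       [ 3.37030875e-01,  9.41492604e-01, -1.36622666e-03],
       [-1.15912991e-04, -1.40963299e-03, -9.99999000e-01]]), 'force': array([-0.25758687,  0.09712887,  0.11013012]), 'ft_torque': array([-0.01969494, -0.03196371,  0.01617043]), 'grip_width': 0.08759895813136526}
```

View pics/a0.png

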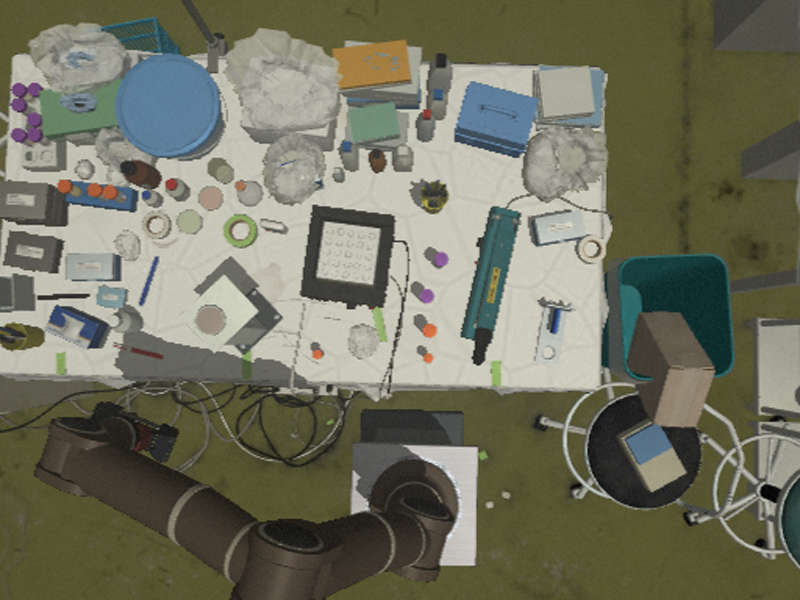

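View pics/a1.png

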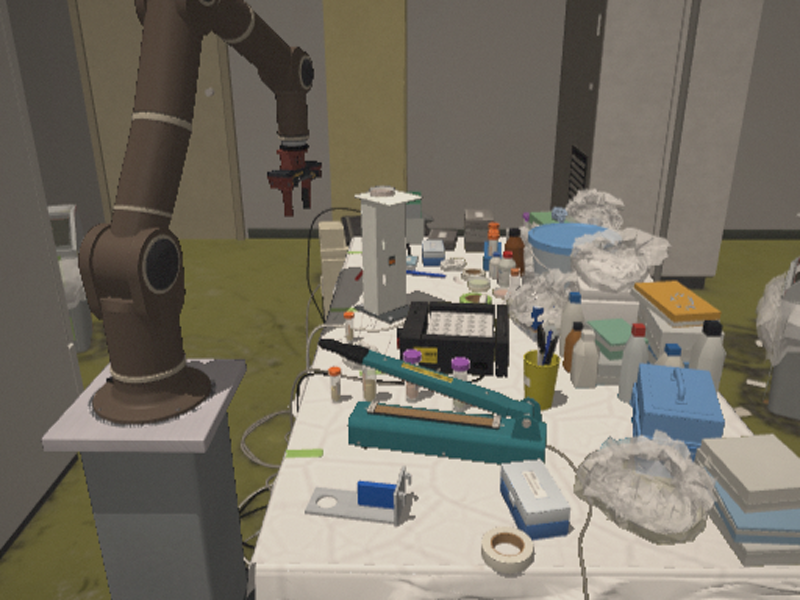

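```bash
python3 - <<'E'
import cv2, numpy as np
def crop(n,x,y,w,h,W,H):
    im=cv2.imread(f'pics/{n}0.png')[y:y+h,x:x+w]; im=cv2.resize(im,(W,H),interpolation=cv2.INTER_CUBIC)
    for i in range(0,w,10):
        cv2.line(im,(i*W//w,0),(i*W//w,8 if i%50 else 16),(0,0,255),1)
        if i%20==0: cv2.putText(im,str(x+i),(i*W//w,20),0,.35,(0,0,255),1)
    for j in range(0,h,10):
        cv2.line(im,(0,j*H//h),(8,j*H//h),(0,0,255),1)
        if j%20==0: cv2.putText(im,str(y+j),(8,j*H//h+4),0,.35,(0,0,255),1)
    return im
a=np.vstack([np.hstack([crop('top',110,160,80,60,400,300),crop('top',325,180,60,60,300,300)]),
 np.hstack([crop('side',190,295,80,60,400,300),crop('side',220,110,60,60,300,300)])])
cv2.imwrite('pics/b.png',a)
b=np.hstack([crop('top',250,150,50,85,350,595),crop('side',200,195,60,85,420,595)])
cv2.imwrite('pics/c.png',b)
E
```

```text
(no output)
```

View pics/b.png

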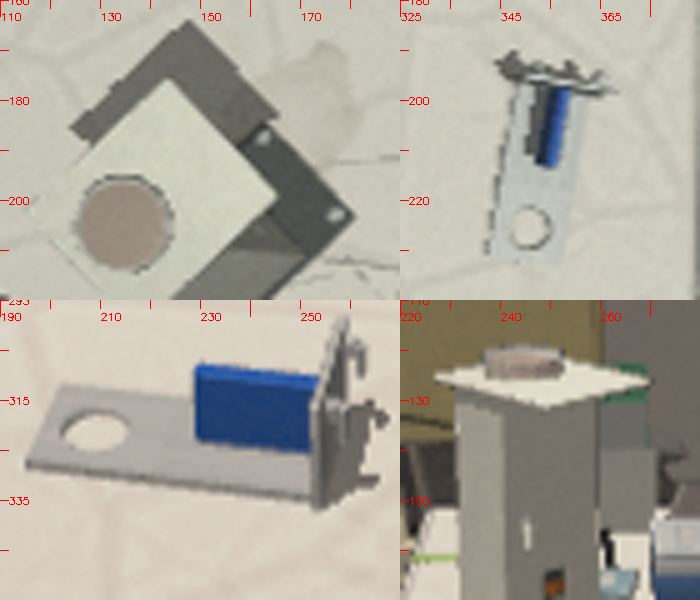

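View pics/c.png

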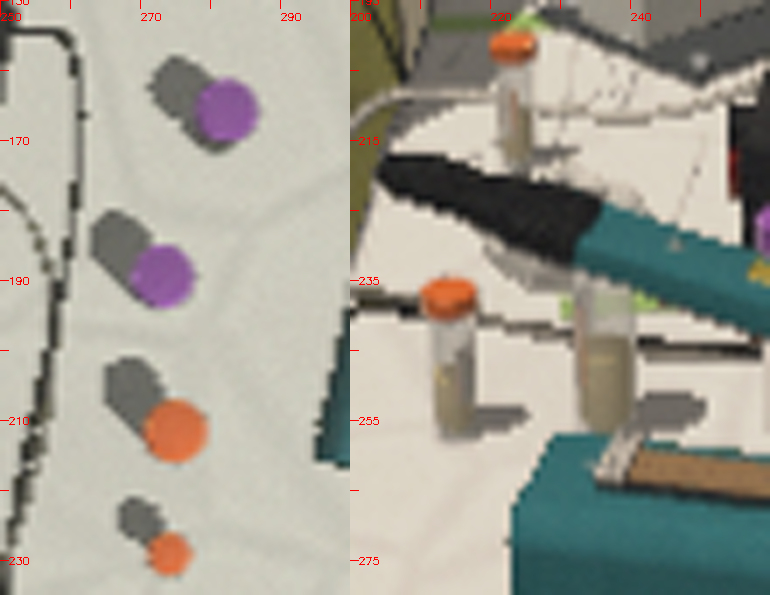

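```bash
cat > h.py <<'E'
import numpy as np, cv2
from scipy.optimize import least_squares
from scipy.spatial.transform import Rotation as Ro
from bench import vision, monitor
def cam(n): 
    c=vision.calibration(n); f=192/np.tan(np.radians(c['fov_y'])/2)
    return np.array(c['R']),np.array(c['t']),f,c['cx'],c['cy']
def proj(c,X):
    R,t,f,cx,cy=c; p=np.asarray(X)@R.T+t; return np.c_[cx+f*p[...,0]/p[...,2],cy+f*p[...,1]/p[...,2]]
def fit(obs,x0):  # obs: (cam, local mm, pixel); pose x,y,z,yaw
    def res(v):
        R=Ro.from_euler('z',v[3]).as_matrix()
        return np.concatenate([(proj(c,(R@(np.array(l)/1000)+v[:3])[None])[0]-p) for c,l,p in obs])
    s=least_squares(res,x0,loss='soft_l1'); return s.x,res(s.x).reshape(-1,2)
E
python3 - <<'E'
from h import *
T,S=cam('top'),cam('side'); np.set_printoptions(precision=3,suppress=True)
r=[(T,(-55,-55,306),(143.4,175.8)),(T,(-55,55,306),(165.6,199)),(T,(-50,55,8),(181,203)),(T,(-50,-55,8),(163,184.4)),
(S,(-55,55,300),(250,131.6)),(S,(-55,-55,303),(270,126)),(S,(-2,0,142),(250.8,167)),(S,(0,24,189),(245.4,156.4))]
print('rack',*fit(r,[.45,.35,0,2.3]))
b=[(T,(-118,0,6),(351,225.6)),(T,(-145,30,6),(342,231)),(T,(-145,-30,6),(356.4,232.8)),(T,(-68,0,48),(353.8,213)),
(S,(-118,0,6),(209.2,321.4)),(S,(-145,-30,3),(195.4,328)),(S,(-145,30,6),(202.6,312)),(S,(-5,-35,0),(252.5,336)),
(S,(-68,-5,48),(229.4,308)),(S,(-5,-5,48),(253.4,310.6)),(S,(-68,-5,6),(229,322.4))]
print('br',*fit(b,[.5,-.3,0,-.1]))
for n,p in (('orange',(275.1,211.4)),('pv1',(282.3,165.7)),('pv2',(273.1,189.4))):
    print(n,*fit([(T,(0,0,104),p)],[.4,0,0,0])[:1])
print(fit([(T,(0,0,104),(275.1,211.4)),(S,(0,-13.7,0),(236.4,256.7))],[.4,0,0,0]))
for n in(T,S): print(-n[0].T@n[1])
E
```

```text
rack [0.466 0.418 0.001 2.366] [[-0.116 -0.831]
 [ 0.373 -0.277]
 [ 0.18  -0.   ]
 [-0.6   -1.023]
 [-1.312  0.444]
 [-0.056  0.04 ]
 [-0.643 -0.294]
 [-0.298 -0.004]]
br [ 0.511 -0.348  0.001 -0.116] [[-0.909 -0.674]
 [-0.251 -0.421]
 [ 0.303 -0.083]
 [ 0.272 -0.634]
 [-0.161 -1.369]
 [-0.395  0.241]
 [-1.255 -0.575]
 [ 0.459 -0.201]
 [-1.082  0.646]
 [ 1.226  0.17 ]
 [-0.153  0.683]]
orange [ 0.438 -0.03   0.001  0.   ]
pv1 [ 0.612 -0.053 -0.002  0.   ]
pv2 [ 0.521 -0.02  -0.002  0.   ]
(array([ 0.438, -0.029,  0.011,  0.24 ]), array([[0., 0.],
       [0., 0.]]))
[0.411 0.034 1.704]
[ 0.533 -1.204  0.698]
```

```bash
cat >> h.py <<'E'
import json
np.set_printoptions(precision=3,suppress=True)
def Rt(yaw,lean):
    c,s=np.cos(np.radians(lean)),np.sin(np.radians(lean))
    return Ro.from_euler('z',yaw,degrees=True).as_matrix()@np.array([[c,0,s],[0,-1,0],[s,0,-c]])
def cur():
    s=monitor.get_state(); R=np.array(s['tool_rot']); z=R[:,2]; x=R[:,0]
    lean=np.degrees(np.arctan2(x[2],-z[2])); yaw=np.degrees(np.arctan2(R[0,1],-R[1,1]))
    return s,np.array(s['position']),R,yaw,lean
def plan(wps,g,cyl=True,step=55,ang=9.5):
    """wps: list of (pos, yaw, lean); prints rows from the measured pose"""
    s,p,R,yaw,lean=cur(); yaw=(yaw+100)%360-100
    a=[]; P,Y,L=p,yaw,lean; Rc,pc=R,p; rows=[]
    for (q,y,l) in wps:
        q=np.array(q,float)
        f=(lambda v:np.array([np.hypot(v[0],v[1]),np.arctan2(v[1],v[0]),v[2]])) if cyl else (lambda v:np.array(v))
        gi=(lambda w:np.array([w[0]*np.cos(w[1]),w[0]*np.sin(w[1]),w[2]])) if cyl else (lambda w:w)
        A,B=f(P),f(q)
        n=max(1,int(np.ceil(max(np.linalg.norm(q-P)*1000*(1.08 if cyl else 1)/step,np.hypot(y-Y,l-L)/ang))))
        for i in range(1,n+1):
            u=i/n; pn=gi(A+(B-A)*u); Rn=Rt(Y+(y-Y)*u,L+(l-L)*u)
            rv=np.degrees(Ro.from_matrix(Rc.T@Rn).as_rotvec()); sh=Rc.T@(pn-pc)*1000
            rows.append([[round(float(v),1)+0. for v in rv],[round(float(v),1)+0. for v in sh],g]); Rc,pc=Rn,pn
        P,Y,L=q,y,l
    print(len(rows),'rows from',p,'yaw %.1f lean %.1f'%(yaw,lean))
    for i in range(0,len(rows),10): print(json.dumps(rows[i:i+10]))
def inframe(o,yaw,l): return np.array(o)+Ro.from_euler('z',yaw).as_matrix()@(np.array(l)/1000)
def gripTCP(o,yaw,lean=40,l=(-42,0,36)): # bracket origin, yaw rad -> TCP
    return inframe(o,yaw,l)+Rt(np.degrees(yaw),lean)[:,2]*.008
BR=((.511,-.348,0),-.116); RK=((.466,.418,0),2.366)
E
python3 - <<'E'
from h import *
t=gripTCP(*BR); print(t, gripTCP(inframe(*RK,(-30,0,145)),RK[1]))
y=np.degrees(BR[1]); z=Rt(y,40)[:,2]
plan([((.22,.58,.42),160,0),((.5,.12,.42),70,0),(t-z*.2,y,40)],0.0)
E
```

```text
[ 0.474 -0.344  0.03 ] [0.514 0.371 0.175]
27 rows from [0.211 0.588 0.201] yaw 160.3 lean -0.0
[[[-0.1, 0.0, 0.1], [-2.3, -0.9, -43.8], 0.0], [[0.0, 0.0, 0.1], [-2.3, -0.9, -43.8], 0.0], [[0.0, 0.0, 0.1], [-2.3, -0.9, -43.8], 0.0], [[0.0, 0.0, 0.1], [-2.3, -0.9, -43.8], 0.0], [[0.0, 0.0, 0.1], [-2.3, -0.9, -43.8], 0.0], [[0.0, 0.0, 8.2], [-53.8, -12.8, 0.0], 0.0], [[0.0, 0.0, 8.2], [-53.5, -9.8, 0.0], 0.0], [[0.0, 0.0, 8.2], [-53.1, -6.9, 0.0], 0.0], [[0.0, 0.0, 8.2], [-52.6, -4.1, 0.0], 0.0], [[0.0, 0.0, 8.2], [-51.9, -1.4, 0.0], 0.0]]
[[[0.0, 0.0, 8.2], [-51.0, 1.2, 0.0], 0.0], [[0.0, 0.0, 8.2], [-50.1, 3.8, 0.0], 0.0], [[0.0, 0.0, 8.2], [-49.0, 6.2, 0.0], 0.0], [[0.0, 0.0, 8.2], [-47.8, 8.6, 0.0], 0.0], [[0.0, 0.0, 8.2], [-46.5, 10.8, 0.0], 0.0], [[0.0, 0.0, 8.2], [-45.1, 12.9, 0.0], 0.0], [[-0.2, 3.6, 7.0], [-41.4, 21.0, 21.5], 0.0], [[-0.7, 3.6, 6.9], [-41.8, 22.1, 18.9], 0.0], [[-1.1, 3.6, 6.9], [-42.0, 23.2, 16.4], 0.0], [[-1.5, 3.6, 6.8], [-42.0, 24.2, 13.8], 0.0]]
[[[-2.0, 3.6, 6.7], [-41.8, 25.2, 11.4], 0.0], [[-2.4, 3.6, 6.5], [-41.4, 26.2, 9.1], 0.0], [[-2.8, 3.6, 6.4], [-40.9, 27.1, 6.8], 0.0], [[-3.2, 3.6, 6.2], [-40.3, 28.0, 4.7], 0.0], [[-3.6, 3.6, 6.0], [-39.6, 28.9, 2.6], 0.0], [[-4.0, 3.6, 5.7], [-38.7, 29.7, 0.7], 0.0], [[-4.3, 3.6, 5.5], [-37.8, 30.4, -1.1], 0.0]]
```

Emit:
carry_out(
  motion=[
    [[0, 0, 0], [-2, -1, -44], 0],
    [[0, 0, 0], [-2, -1, -44], 0],
    [[0, 0, 0], [-2, -1, -44], 0],
    [[0, 0, 0], [-2, -1, -44], 0],
    [[0, 0, 0], [-2, -1, -44], 0],
    [[0, 0, 8], [-54, -13, 0], 0],
    [[0, 0, 8], [-54, -10, 0], 0],
    [[0, 0, 8], [-53, -7, 0], 0],
    [[0, 0, 8], [-53, -4, 0], 0],
    [[0, 0, 8], [-52, -1, 0], 0],
  ],
)

```text
time: 1.35
position: [0.4143, 0.3943, 0.4228]
tool_rot: [[-0.495, 0.869, -0.005], [0.869, 0.495, -0.011], [-0.007, -0.01, -1.0]]
force: [1.7, 0.2, -0.0]
grip_width: 0.0437
```

Emit:
carry_out(
  motion=[
    [[0, 0, 8], [-51, 1, 0], 0],
    [[0, 0, 8], [-50, 4, 0], 0],
    [[0, 0, 8], [-49, 6, 0], 0],
    [[0, 0, 8], [-48, 9, 0], 0],
    [[0, 0, 8], [-47, 11, 0], 0],
    [[0, 0, 8], [-45, 13, 0], 0],
  ],
)

```text
time: 2.1
position: [0.5065, 0.107, 0.4227]
tool_rot: [[0.344, 0.939, -0.009], [0.939, -0.344, -0.014], [-0.016, -0.004, -1.0]]
force: [-0.0, 0.4, 0.3]
grip_width: 0.044
```

```bash
python3 - <<'E'
from h import *
t=gripTCP(*BR); y=np.degrees(BR[1]); z=Rt(y,40)[:,2]
print(cur()[0]['q'])
plan([(t-z*.2,y,40)],0.0)
E
```

```text
[-0.749  0.119  0.507  1.494 -0.046  1.556 -0.595]
11 rows from [0.506 0.107 0.423] yaw 69.9 lean -0.9
[[[-0.3, 3.7, 7.0], [-40.9, 19.3, 22.4], 0.0], [[-0.6, 3.7, 6.9], [-41.3, 20.4, 19.8], 0.0], [[-1.0, 3.7, 6.9], [-41.5, 21.6, 17.2], 0.0], [[-1.5, 3.7, 6.8], [-41.6, 22.7, 14.6], 0.0], [[-1.9, 3.7, 6.7], [-41.4, 23.8, 12.2], 0.0], [[-2.3, 3.7, 6.6], [-41.1, 24.8, 9.8], 0.0], [[-2.7, 3.7, 6.4], [-40.7, 25.8, 7.5], 0.0], [[-3.2, 3.7, 6.2], [-40.0, 26.7, 5.3], 0.0], [[-3.6, 3.7, 6.0], [-39.3, 27.6, 3.2], 0.0], [[-3.9, 3.7, 5.7], [-38.5, 28.5, 1.3], 0.0]]
[[[-4.3, 3.7, 5.5], [-37.5, 29.3, -0.5], 0.0]]
```

Emit:
carry_out(
  motion=[
    [[0, 4, 7], [-41, 19, 10], 0],
    [[-1, 4, 7], [-41, 20, 8], 0],
    [[-1, 4, 7], [-41, 22, 5], 0],
    [[-1, 4, 7], [-42, 23, 3], 0],
    [[-2, 4, 7], [-41, 24, 1], 0],
    [[-2, 4, 7], [-41, 25, 0], 0],
    [[-3, 4, 6], [-41, 26, 0], 0],
    [[-3, 4, 6], [-40, 27, 0], 0],
    [[-4, 3, 6], [-39, 28, 0], 0],
    [[-4, 3, 6], [-38, 28, 0], 0],
  ],
)

```text
time: 3.35
position: [0.3515, -0.3149, 0.2724]
tool_rot: [[0.793, -0.059, 0.606], [-0.067, -0.998, -0.01], [0.605, -0.033, -0.795]]
force: [0.1, -0.6, 0.1]
grip_width: 0.0437
```

```bash
python3 - <<'E'
from h import *
t=gripTCP(*BR); y=np.degrees(BR[1]); z=Rt(y,40)[:,2]
print(cur()[0]['q'])
plan([(t-z*.13,y,40)],0.0)
E
```

```text
[ 0.041 -0.28   0.869  2.27  -0.466  0.692 -0.398]
3 rows from [ 0.352 -0.315  0.272] yaw -3.4 lean 37.3
[[[-2.2, 0.9, -0.3], [-18.0, 7.4, 45.9], 0.0], [[-0.7, 0.9, 0.8], [-18.7, 5.3, 46.0], 0.0], [[-0.7, 0.9, 0.8], [-19.2, 4.9, 45.8], 0.0]]
```

Emit:
carry_out(
  motion=[
    [[-2, 1, 0], [-18, 7, 46], 0],
    [[-1, 1, 1], [-19, 5, 46], 0],
    [[-1, 1, 1], [-19, 5, 46], 0],
    [[0, 0, 0], [0, 0, 0], 0],
  ],
)

```text
time: 3.85
position: [0.3739, -0.3234, 0.1705]
tool_rot: [[0.76, -0.144, 0.634], [-0.101, -0.989, -0.104], [0.642, 0.015, -0.766]]
force: [-0.6, -0.3, 0.6]
grip_width: 0.0437
```

```bash
python3 - <<'E'
from h import *
t=gripTCP(*BR); s,p,R,y,l=cur()
c=cam('wrist'); im=vision.get_image('wrist'); print(p,y,l,s['q'],t)
cv2.imwrite('pics/w1.png',cv2.resize(im,(800,600),interpolation=cv2.INTER_CUBIC)[:,:,::-1])
L=[(-118,0,6),(-68,-5,48),(-68,5,48),(-5,5,48),(-145,30,6),(-145,-30,6),(-5,35,60),(-5,-35,60)]
X=np.array([inframe(*BR,q) for q in L]); print(proj(c,X)*800/512)
E
```

```text
[ 0.374 -0.323  0.17 ] -8.307678986727982 39.97752343229883 [-0.547 -0.293  1.438  2.467 -0.765  0.275 -0.053] [ 0.474 -0.344  0.03 ]
[[404.679 377.333]
 [410.177 304.444]
 [397.824 304.7  ]
 [395.862 237.476]
 [369.538 410.671]
 [441.846 408.733]
 [360.243 230.561]
 [443.369 229.207]]
```

View pics/w1.png

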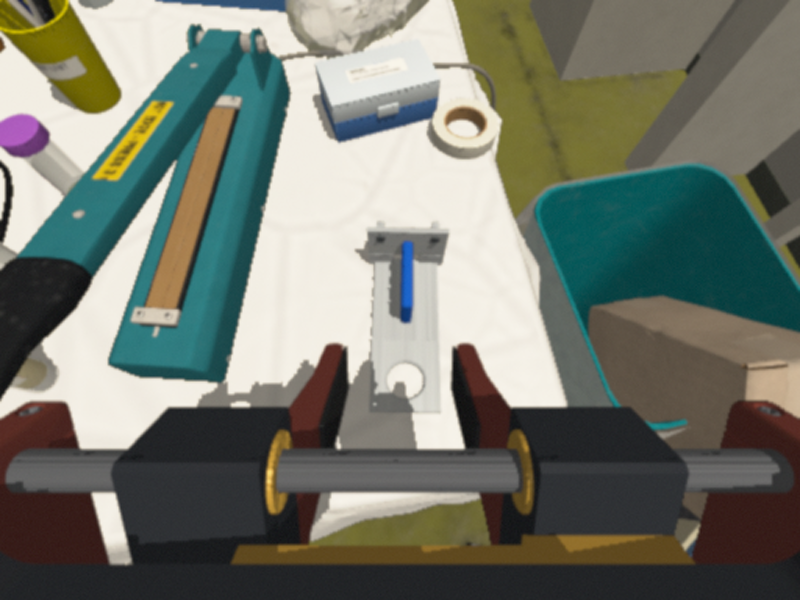

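```bash
python3 - <<'E'
from h import *
T,S,W=cam('top'),cam('side'),cam('wrist'); k=512/800
b=[(T,(-118,0,6),(351,225.6)),(T,(-145,30,6),(342,231)),(T,(-145,-30,6),(356.4,232.8)),(T,(-68,0,48),(353.8,213)),
(S,(-118,0,6),(209.2,321.4)),(S,(-145,-30,3),(195.4,328)),(S,(-145,30,6),(202.6,312)),(S,(-5,-35,0),(252.5,336)),
(S,(-68,-5,48),(229.4,308)),(S,(-5,-5,48),(253.4,310.6)),(S,(-68,-5,6),(229,322.4))]
w=[(W,l,(x*k,y*k)) for l,x,y in [((-118,0,6),406,379),((-145,30,6),371,411),((-145,-30,6),440,411),((-5,35,60),367,230),((-5,-35,60),447,230),((-5,0,48),407,240),((-68,0,6),406,321)]]
print(fit(w,[.5,-.35,0,-.1])); v,_=fit(b+w+w,[.5,-.35,0,-.1]); print(v)
B=((v[0],v[1],0),v[3]); t=gripTCP(*B); y=np.degrees(v[3]); z=Rt(y,40)[:,2]; print(t,v[2])
plan([(t-z*.08,y,40),(t,y,40)],0.0,cyl=False,step=25)
E
```

```text
(array([ 0.509, -0.357,  0.   , -0.152]), array([[-0.045, -0.527],
       [-0.703, -0.402],
       [ 1.381, -0.2  ],
       [-0.818,  0.345],
       [ 1.093,  0.87 ],
       [-0.119, -1.014],
       [-0.198,  1.327]]))
[ 0.509 -0.356  0.002 -0.152]
[ 0.472 -0.351  0.03 ] 0.001978252478246158
8 rows from [ 0.373 -0.327  0.171] yaw -8.6 lean 40.0
[[[0.7, 0.0, 0.6], [-3.3, 1.8, 23.5], 0.0], [[0.0, 0.0, 0.0], [-3.2, 2.2, 23.5], 0.0], [[0.0, 0.0, 0.0], [-3.2, 2.1, 23.5], 0.0], [[0.0, 0.0, 0.0], [-3.2, 2.1, 23.5], 0.0], [[0.0, 0.0, 0.0], [0.0, 0.0, 20.0], 0.0], [[0.0, 0.0, 0.0], [0.0, 0.0, 20.0], 0.0], [[0.0, 0.0, 0.0], [0.0, 0.0, 20.0], 0.0], [[0.0, 0.0, 0.0], [0.0, 0.0, 20.0], 0.0]]
```

Emit:
carry_out(
  motion=[
    [[1, 0, 0.5], [-3, 2, 23], 0],
    [[0, 0, 0], [-3, 2, 23], 0],
    [[0, 0, 0], [-3, 2, 23], 0],
    [[0, 0, 0], [-3, 2, 23], 0],
    [[0, 0, 0], [0, 0, 20], 0],
    [[0, 0, 0], [0, 0, 0], 0],
  ],
)

```text
time: 4.65
position: [0.3981, -0.3073, 0.1577]
tool_rot: [[0.763, -0.197, 0.615], [-0.139, -0.98, -0.141], [0.631, 0.022, -0.776]]
force: [0.4, 0.1, 0.6]
grip_width: 0.0436
```

```bash
cat >> h.py <<'E'
BR=((.509,-.356,0),-.152)
E
python3 - <<'E'
from h import *
t=gripTCP(*BR); y=np.degrees(BR[1]); print(cur()[0]['q'],t)
plan([(t,y,40)],0.0,cyl=False,step=20)
E
```

```text
[-0.688 -0.293  1.441  2.499 -0.672  0.127 -0.282] [ 0.473 -0.35   0.03 ]
8 rows from [ 0.398 -0.307  0.158] yaw -11.4 lean 39.1
[[[1.2, 0.1, 0.5], [-2.2, 3.1, 18.9], 0.0], [[0.2, 0.1, -0.3], [-2.2, 3.5, 18.8], 0.0], [[0.2, 0.1, -0.3], [-2.3, 3.6, 18.8], 0.0], [[0.2, 0.1, -0.3], [-2.3, 3.6, 18.8], 0.0], [[0.2, 0.1, -0.3], [-2.4, 3.7, 18.8], 0.0], [[0.2, 0.1, -0.3], [-2.4, 3.7, 18.7], 0.0], [[0.2, 0.1, -0.3], [-2.5, 3.8, 18.7], 0.0], [[0.2, 0.1, -0.3], [-2.5, 3.9, 18.7], 0.0]]
```

```bash
cat > k.py <<'E'
from h import *
import itertools
D=[([-1.29520361,.41184012,-.01271533,1.59693374,.00561994,1.1342689,-.0822044],[.21054772,.58797573,.20099146],[[-.941493588,.337030697,-.000365958],[.337030875,.941492604,-.001366227],[-.0001159,-.0014096,-1]]),
([-0.749,0.119,0.507,1.494,-0.046,1.556,-0.595],[0.5065,0.107,0.4227],[[0.344,0.939,-0.009],[0.939,-0.344,-0.014],[-0.016,-0.004,-1.0]]),
([0.041,-0.28,0.869,2.27,-0.466,0.692,-0.398],[0.3515,-0.3149,0.2724],[[0.793,-0.059,0.606],[-0.067,-0.998,-0.01],[0.605,-0.033,-0.795]]),
([-0.547,-0.293,1.438,2.467,-0.765,0.275,-0.053],[0.3739,-0.3234,0.1705],[[0.76,-0.144,0.634],[-0.101,-0.989,-0.104],[0.642,0.015,-0.766]]),
([-0.688,-0.293,1.441,2.499,-0.672,0.127,-0.282],[0.3981,-0.3073,0.1577],[[0.763,-0.197,0.615],[-0.139,-0.98,-0.141],[0.631,0.022,-0.776]])]
def fk(q,v,s):
    o1,o7,h,l1,l2,l3,a1,a2,b1,b2,a3,b3=v; M=np.eye(3); p=np.zeros(3)
    st=[('z',s[0]*q[0]+o1,(a1,b1,h)),('y',q[1],(0,0,0)),('z',s[1]*q[2],(a2,b2,l1)),('y',q[3],(-a2,0,0)),('z',s[2]*q[4],(0,0,l2)),('y',q[5],(a3,b3,0)),('z',s[3]*q[6]+o7,(0,0,l3))]
    for a,th,t in st:
        M=M@Ro.from_euler(a,th).as_matrix(); p=p+M@np.array(t)
    return p,M
E
python3 - <<'E'
from k import *
out=[]
for s in itertools.product([1,-1],repeat=4):
  for o7 in (0,1.57,3.14,-1.57):
    def res(v):
        r=[]
        for q,p,R in D:
            a,M=fk(q,v,s); r+=list((a-p)*5)+list((M-np.array(R)).ravel()*1)
        return np.array(r+list(np.array(v[6:])*.1))
    f=least_squares(res,[2.5 if s[0]>0 else 0,o7,.3,.4,.4,.2]+[0]*6); out.append((f.cost,s,f.x,np.abs(f.fun).max()))
out.sort(key=lambda o:o[0])
for o in out[:3]: print(o)
E
```

```text
(np.float64(1.157034975088844e-05), (-1, -1, -1, -1), array([ 0.   ,  1.571,  0.284,  0.532,  0.452,  0.379,  0.001,  0.   ,
       -0.029, -0.02 ,  0.   , -0.   ]), np.float64(0.0028790673369967334))
(np.float64(1.1570349750888573e-05), (-1, -1, -1, -1), array([ 0.   ,  1.571,  0.284,  0.532,  0.452,  0.379,  0.001,  0.   ,
       -0.029, -0.02 ,  0.   , -0.   ]), np.float64(0.002879067336911193))
(np.float64(1.1570349750888957e-05), (-1, -1, -1, -1), array([ 0.   ,  1.571,  0.284,  0.532,  0.452,  0.379,  0.001,  0.   ,
       -0.029, -0.02 ,  0.   , -0.   ]), np.float64(0.0028790673371886545))
```

```bash
cat >> k.py <<'E'
S=(-1,-1,-1,-1); V=[0,np.pi/2,.284,.532,.452,.379,.001,0,-.029,-.02,0,0]
LO=np.array([-2.95,-.29,-1.47,.14,-1.03,.13,-2.86]);HI=np.array([2.95,1.99,1.44,2.54,4.17,1.85,2.86])
def ik(p,R,q0,w=0,ref=None):
    def res(q):
        a,M=fk(q,V,S); e=list((a-p)*10)+list(Ro.from_matrix(M.T@R).as_rotvec()*3)
        if w: e+=list(w*(q-ref))
        return e
    f=least_squares(res,np.clip(q0,LO+.02,HI-.02),bounds=(LO+.01,HI-.01)); a,M=fk(f.x,V,S)
    return f.x,np.linalg.norm(a-p),np.linalg.norm(Ro.from_matrix(M.T@R).as_rotvec())
def marg(q): return np.min(np.minimum(q-LO,HI-q))
FL=np.diag([-1,-1,1.])
def search(p,R,n=40,seed=0):
    rng=np.random.default_rng(seed); c=[]
    for i in range(n):
        q,e,r=ik(p,R,rng.uniform(LO,HI),.003,(LO+HI)/2)
        if e<.003 and r<.03: c.append((round(marg(q),3),q))
    return sorted(c,key=lambda x:-x[0])
E
python3 - <<'E'
from k import *
for nm,o in (('br',BR),('rk',(inframe(*RK,(0,0,145)),RK[1]))):
  for lean in (35,40,45):
    for fl in (0,1):
        R=Rt(np.degrees(o[1]),lean); R=R@FL if fl else R
        c=search(gripTCP(*o,lean),R); seen=[]
        print(nm,lean,fl,len(c)); 
        for m,q in c:
            if all(np.linalg.norm(q-s)>.7 for s in seen): seen.append(q); print('   ',m,q)
E
```

```text
br 35 0 25
    0.205 [ 1.722  0.905 -1.265  2.244  1.721  0.463 -2.455]
    0.01 [ 1.437  0.619 -0.828  2.279  2.554  0.14   2.85 ]
    0.01 [ 1.113  0.496 -0.413  2.278  4.16   0.187  1.163]
br 35 1 18
    0.01 [ 1.501  0.65  -0.906  2.255  2.051  0.14   0.234]
    0.01 [ 1.201  0.517 -0.52   2.272  4.017  0.14  -1.817]
br 40 0 24
    0.01 [ 1.842  1.18  -1.46   2.288  1.881  0.688 -2.436]
    0.01 [0.699 0.499 0.132 2.355 4.16  0.547 1.125]
br 40 1 18
    0.13 [ 1.654  0.784 -1.064  2.297  2.315  0.26   0.085]
br 45 0 27
    0.058 [0.489 0.593 0.441 2.411 4.112 0.843 1.162]
    0.01 [ 1.89   1.259 -1.46   2.329  2.046  0.675 -2.499]
    0.01 [-0.022  1.14   1.26   2.435  4.16   1.566  0.776]
br 45 1 22
    0.206 [ 1.762  0.926 -1.166  2.334  2.456  0.364  0.07 ]
    0.01 [-0.022  1.139  1.259  2.435  4.16   1.566 -2.365]
rk 35 0 19
    0.327 [ 0.214  0.899 -1.143  1.464  0.193  1.243 -0.012]
rk 35 1 18
    0.23 [-0.276  0.619 -0.23   1.503 -0.466  1.273 -2.63 ]
rk 40 0 19
    0.293 [ 0.246  0.96  -1.177  1.446  0.17   1.262  0.013]
rk 40 1 18
    0.27 [-0.225  0.66  -0.261  1.484 -0.511  1.312 -2.59 ]
rk 45 0 19
    0.264 [ 0.273  1.021 -1.206  1.428  0.146  1.281  0.037]
rk 45 1 16
    0.304 [-0.177  0.704 -0.292  1.465 -0.55   1.35  -2.556]
```

```bash
cat >> k.py <<'E'
def jac(q):
    p,M=fk(q,V,S); J=np.zeros((6,7)); h=1e-5
    for i in range(7):
        d=q.copy(); d[i]+=h; a,N=fk(d,V,S); J[:3,i]=(a-p)/h; J[3:,i]=Ro.from_matrix(N@M.T).as_rotvec()/h
    return p,M,J
def track(q,p,R,it=10,lam=.02,null=0.,ref=None):
    for _ in range(it):
        a,M,J=jac(q); e=np.r_[p-a,Ro.from_matrix(R@M.T).as_rotvec()]
        free=np.ones(7,bool)
        for _ in range(4):
            Jf=J*free; Ji=Jf.T@np.linalg.inv(Jf@Jf.T+lam**2*np.eye(6)); dq=Ji@e
            if null: dq=dq+(np.eye(7)-Ji@Jf)@((ref-q)*null)*free
            bad=free&(((q+dq<LO)&(dq<0))|((q+dq>HI)&(dq>0)))
            if not bad.any(): break
            free&=~bad
        q=np.clip(q+dq,LO,HI)
    return q
def sim(q,rows,**k):
    Q=[]
    for t,s,*_ in rows:
        p,M=fk(q,V,S); q=track(q,p+M@np.array(s)/1000,M@Ro.from_rotvec(np.radians(t)).as_matrix(),**k); Q.append(q)
    return q,Q
A1=[[[0,0,0],[-2,-1,-44]]]*5+[[[0,0,8],[-54,-13,0]],[[0,0,8],[-54,-10,0]],[[0,0,8],[-53,-7,0]],[[0,0,8],[-53,-4,0]],[[0,0,8],[-52,-1,0]],[[0,0,8],[-51,1,0]],[[0,0,8],[-50,4,0]],[[0,0,8],[-49,6,0]],[[0,0,8],[-48,9,0]],[[0,0,8],[-47,11,0]],[[0,0,8],[-45,13,0]]]
A2=[[[0,4,7],[-41,19,10]],[[-1,4,7],[-41,20,8]],[[-1,4,7],[-41,22,5]],[[-1,4,7],[-42,23,3]],[[-2,4,7],[-41,24,1]],[[-2,4,7],[-41,25,0]],[[-3,4,6],[-41,26,0]],[[-3,4,6],[-40,27,0]],[[-4,3,6],[-39,28,0]],[[-4,3,6],[-38,28,0]]]
A3=[[[-2,1,0],[-18,7,46]],[[-1,1,1],[-19,5,46]],[[-1,1,1],[-19,5,46]],[[0,0,0],[0,0,0]]]
E
python3 - <<'E'
from k import *
q0=np.array(D[0][0])
for lam in(.001,.02,.05):
  for null in (0,.02,.1):
    k=dict(lam=lam,null=null,ref=q0)
    q1,_=sim(q0,A1,**k);q2,_=sim(q1,A2,**k);q3,_=sim(q2,A3,**k); print(lam,null);print(q1);print(q2);print(q3)
print('obs');[print(np.array(D[i][0])) for i in(1,2,3)]
E
```

```text
0.001 0
[-0.756  0.126  0.495  1.488 -0.059  1.543 -0.572]
[-0.139 -0.268  0.953  2.242 -0.443  0.698 -0.419]
[-0.451 -0.289  1.173  2.48  -0.612  0.288 -0.29 ]
0.001 0.02
[-0.764  0.127  0.504  1.488 -0.06   1.543 -0.57 ]
[-0.159 -0.278  0.966  2.243 -0.424  0.693 -0.437]
[-0.46  -0.278  1.192  2.48  -0.661  0.291 -0.236]
0.001 0.1
[-0.769  0.127  0.51   1.488 -0.06   1.543 -0.569]
[-0.177 -0.288  0.977  2.243 -0.406  0.69  -0.455]
[-0.472 -0.289  1.2    2.484 -0.637  0.283 -0.255]
0.02 0
[-0.756  0.126  0.495  1.488 -0.059  1.543 -0.572]
[-0.142 -0.27   0.955  2.242 -0.44   0.697 -0.422]
[-0.431 -0.247  1.176  2.472 -0.73   0.316 -0.172]
0.02 0.02
[-0.764  0.126  0.504  1.489 -0.06   1.543 -0.57 ]
[-0.162 -0.279  0.968  2.243 -0.422  0.693 -0.439]
[-0.463 -0.279  1.193  2.48  -0.656  0.291 -0.24 ]
0.02 0.1
[-0.769  0.126  0.51   1.491 -0.06   1.541 -0.569]
[-0.182 -0.286  0.982  2.244 -0.409  0.688 -0.451]
[-0.474 -0.19   1.277  2.445 -0.858  0.376 -0.02 ]
0.05 0
[-0.756  0.126  0.495  1.488 -0.059  1.543 -0.572]
[-0.155 -0.276  0.963  2.243 -0.428  0.694 -0.433]
[-0.646 -0.284  1.41   2.467 -0.729  0.275 -0.121]
0.05 0.02
[-0.764  0.126  0.504  1.491 -0.06   1.54  -0.57 ]
[-0.175 -0.282  0.979  2.244 -0.417  0.689 -0.442]
[-0.656 -0.287  1.418  2.464 -0.714  0.273 -0.135]
0.05 0.1
[-0.769  0.123  0.51   1.504 -0.06   1.529 -0.568]
[-0.204 -0.279  1.009  2.247 -0.422  0.679 -0.432]
[-0.625 -0.289  1.37   2.459 -0.653  0.279 -0.21 ]
obs
[-0.749  0.119  0.507  1.494 -0.046  1.556 -0.595]
[ 0.041 -0.28   0.869  2.27  -0.466  0.692 -0.398]
[-0.547 -0.293  1.438  2.467 -0.765  0.275 -0.053]
```

```bash
cat >> k.py <<'E'
def path(q,wps,step=40,ang=8,fl=0,**k):
    Q=[]; F=FL if fl else np.eye(3)
    for p2,y2,l2 in wps:
        p,M=fk(q,V,S); M=M@F; l=np.degrees(np.arctan2(M[2,0],-M[2,2])); y=np.degrees(np.arctan2(M[0,1],-M[1,1])); y=y2+(y-y2+180)%360-180
        n=max(1,int(np.ceil(max(np.linalg.norm(p2-p)*1000/step,np.hypot(y2-y,l2-l)/ang))))
        for i in range(1,n+1):
            u=i/n; q=track(q,p+(np.array(p2)-p)*u,Rt(y+(y2-y)*u,l+(l2-l)*u)@F,lam=.02,**k); Q.append(q)
        a,M=fk(q,V,S); print('  wp',np.round(p2,3),y2,l2,'err mm %.1f'%(1000*np.linalg.norm(a-p2)),'q',q,'minmarg %.2f'%min(map(marg,Q)))
    return q
E
python3 - <<'E'
from k import *
q=np.array(D[4][0]); g=inframe(*BR,(-42,0,36)); y0=np.degrees(BR[1])
for y in (y0,45,70,90,110,135):
  for l in ((0,20) if y==y0 else (40,)):
    for fl in (0,1):
      R=Rt(y,l)@(FL if fl else np.eye(3)); c=search(g+Rt(y,l)[:,2]*.008,R,15)
      print('%.0f %d fl%d'%(y,l,fl),[(m,x) for m,x in c[:1]])
for l in (0,12,20):
  print('lean',l)
  q=np.array(D[4][0])
  T=lambda y,l,up=0: g+Rt(y,l)[:,2]*.008+np.array([0,0,up])
  q=path(q,[(g+[-.02,0,.2],y0,0),(T(y0,l,.08),y0,l),(T(y0,l),y0,l),(T(y0,l,.02),y0,l),(T(85,l,.02),85,l),(T(85,l),85,l),(T(85,l,.1),85,l),(T(85,40,.08),85,40),(T(85,40),85,40)])
  T2=lambda x,z:gripTCP(inframe(*RK,(x,0,z)),RK[1])
  path(q,[(T(85,40,.3),85,40),([.55,-.1,.33],110,40),(T2(-120,180),135.6,40),(T2(-40,145),135.6,40),(T2(0,145),135.6,40),(T2(0,129),135.6,40)])
E
```

```text
-9 0 fl0 [(np.float64(0.615), array([ 0.576,  0.543, -0.024,  1.854,  0.018,  0.745, -1.181]))]
-9 0 fl1 [(np.float64(0.539), array([ 1.205,  0.747, -0.931,  1.81 ,  0.723,  0.967,  1.38 ]))]
-9 20 fl0 [(np.float64(0.153), array([ 0.968,  0.471, -0.374,  2.108,  0.001,  0.283, -1.067]))]
-9 20 fl1 [(np.float64(0.399), array([ 1.473,  0.714, -1.071,  2.078,  1.013,  0.542,  1.192]))]
45 40 fl0 [(np.float64(0.387), array([ 1.674,  1.016, -1.083,  1.798,  0.221,  0.778, -0.087]))]
45 40 fl1 [(np.float64(0.07), array([ 0.858,  0.698,  0.148,  1.856, -0.96 ,  1.028, -2.244]))]
70 40 fl0 [(np.float64(0.545), array([ 1.459,  1.023, -0.925,  1.55 ,  0.122,  1.134,  0.313]))]
70 40 fl1 [(np.float64(0.339), array([ 0.829,  0.807,  0.12 ,  1.602, -0.691,  1.266, -2.165]))]
90 40 fl0 [(np.float64(0.467), array([ 1.29 ,  1.052, -0.834,  1.374,  0.149,  1.383,  0.553]))]
90 40 fl1 [(np.float64(0.415), array([ 0.778,  0.886,  0.094,  1.42 , -0.512,  1.435, -2.055]))]
110 40 fl0 [(np.float64(0.266), array([ 1.136,  1.086, -0.778,  1.235,  0.229,  1.584,  0.778]))]
110 40 fl1 [(np.float64(0.28), arra
[... 4752 characters left out ...]
6 -0.595  1.412  1.089] minmarg 0.00
  wp [ 0.468 -0.345  0.33 ] 85 40 err mm 0.0 q [ 0.907  0.592 -0.092  1.213 -0.463  1.814  0.728] minmarg 0.04
  wp [ 0.55 -0.1   0.33] 110 40 err mm 0.0 q [ 0.564  0.558 -0.254  1.281 -0.405  1.764  0.678] minmarg 0.04
  wp [0.578 0.308 0.21 ] 135.6 40 err mm 0.0 q [-0.01   0.756 -0.426  1.253 -0.341  1.496  0.502] minmarg 0.04
  wp [0.521 0.364 0.175] 135.6 40 err mm 0.0 q [-0.063  0.721 -0.456  1.417 -0.367  1.33   0.48 ] minmarg 0.04
  wp [0.492 0.392 0.175] 135.6 40 err mm 0.0 q [-0.094  0.693 -0.472  1.473 -0.385  1.276  0.453] minmarg 0.04
  wp [0.492 0.392 0.159] 135.6 40 err mm 0.0 q [-0.095  0.71  -0.471  1.485 -0.382  1.252  0.465] minmarg 0.04
```

```bash
python3 - <<'E'
from h import *
y0=np.degrees(BR[1]); t=gripTCP(*BR,0)
plan([(t+[-.02,0,.17],y0,0),(t+[0,0,.08],y0,0)],0.0,cyl=False,step=30,ang=7)
E
```

```text
10 rows from [ 0.398 -0.307  0.158] yaw -11.4 lean 39.1
[[[1.3, -6.5, 0.4], [11.5, 5.5, 0.8], 0.0], [[0.2, -6.5, -0.4], [11.5, 5.4, -0.6], 0.0], [[0.2, -6.5, -0.4], [11.4, 5.4, -1.9], 0.0], [[0.1, -6.5, -0.4], [11.0, 5.5, -3.2], 0.0], [[0.1, -6.5, -0.4], [10.6, 5.6, -4.4], 0.0], [[0.0, -6.5, -0.4], [9.9, 5.7, -5.6], 0.0], [[0.0, 0.0, 0.0], [4.9, -0.8, 22.5], 0.0], [[0.0, 0.0, 0.0], [4.9, -0.8, 22.5], 0.0], [[0.0, 0.0, 0.0], [4.9, -0.8, 22.5], 0.0], [[0.0, 0.0, 0.0], [4.9, -0.8, 22.5], 0.0]]
```

Emit:
carry_out(
  motion=[
    [[1, -6.5, 0.5], [11.5, 5.5, 0], 0],
    [[0, -6.5, -0.5], [11.5, 5.5, -1], 0],
    [[0, -6.5, -0.5], [11.5, 5.5, -2], 0],
    [[0, -6.5, -0.5], [11, 5.5, -3], 0],
    [[0, -6.5, -0.5], [10.5, 5.5, -4.5], 0],
    [[0, -6.5, -0.5], [10, 5.5, -5.5], 0],
    [[0, 0, 0], [0, 0, 0], 0],
  ],
)

```text
time: 5.52
position: [0.4438, -0.3552, 0.2052]
tool_rot: [[0.986, -0.168, -0.007], [-0.168, -0.986, -0.001], [-0.006, 0.002, -1.0]]
force: [-1.1, -0.9, 1.0]
grip_width: 0.0438
```

```bash
python3 - <<'E'
from h import *
print(cur()[0]['q'])
y0=np.degrees(BR[1]); t=gripTCP(*BR,0)
plan([(t+[0,0,.08],y0,0)],0.0,cyl=False,step=30,ang=7)
E
```

```text
[-0.254  0.582  1.251  1.779 -0.581  1.224 -0.579]
4 rows from [ 0.444 -0.355  0.205] yaw -9.7 lean -0.4
[[[0.1, 0.1, -0.2], [5.8, -2.4, 24.3], 0.0], [[0.0, 0.1, -0.2], [5.7, -2.3, 24.3], 0.0], [[0.0, 0.1, -0.2], [5.7, -2.3, 24.3], 0.0], [[0.0, 0.1, -0.2], [5.7, -2.3, 24.3], 0.0]]
```

Emit:
carry_out(
  motion=[
    [[0, 0, 0], [6, -2, 24], 0],
    [[0, 0, 0], [6, -2, 24], 0],
    [[0, 0, 0], [6, -2, 24], 0],
    [[0, 0, 0], [6, -2, 24], 0],
    [[0, 0, -1], [0, 0, 20], 0],
    [[0, 0, 0], [0, 0, 20], 0],
    [[0, 0, 0], [0, 0, 20], 0],
    [[0, 0, 0], [0, 0, 10], 0],
    [[0, 0, 0], [0, 0, 0], 0],
  ],
)

```text
time: 6.65
position: [0.4615, -0.3511, 0.028]
tool_rot: [[0.986, -0.167, 0.001], [-0.167, -0.986, 0.004], [0.001, -0.004, -1.0]]
force: [0.2, -0.9, 0.2]
grip_width: 0.0437
```

```bash
python3 - <<'E'
from h import *
y0=np.degrees(BR[1]); t=gripTCP(*BR,0)
plan([(t,y0,0)],0.0,cyl=False,step=30,ang=7)
im=vision.get_image('wrist')
cv2.imwrite('pics/w2.png',cv2.resize(im,(640,480),interpolation=cv2.INTER_CUBIC)[:,:,::-1])
E
```

```text
1 rows from [ 0.462 -0.351  0.028] yaw -9.6 lean 0.0
[[[-0.2, 0.0, -0.9], [5.6, -2.4, 0.0], 0.0]]
```

View pics/w2.png

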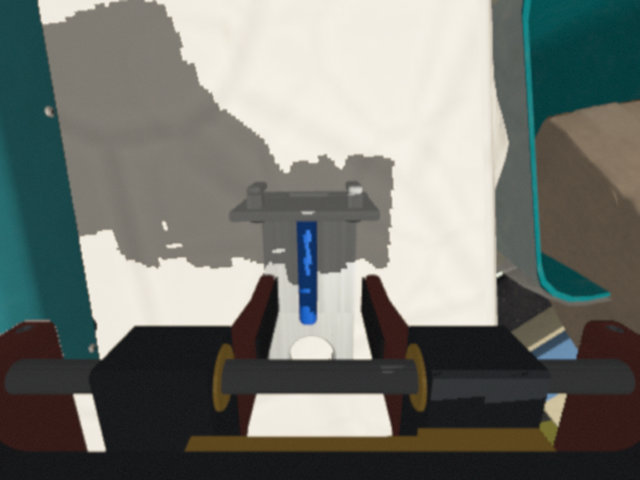

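Emit:
carry_out(
  motion=[
    [[0, 0, 0], [5, -3.5, 0], 0],
    [[0, 0, 0], [0, 0, 0], 1],
    [[0, 0, 0], [0, 0, 0], 1],
    [[0, 0, 0], [0, 0, 0], 1],
    [[0, 0, 0], [0, 0, 0], 1],
    [[0, 0, 0], [0, 0, 0], 1],
  ],
)

```text
time: 7.45
position: [0.469, -0.3492, 0.0304]
tool_rot: [[0.986, -0.166, 0.005], [-0.166, -0.986, 0.002], [0.004, -0.003, -1.0]]
force: [-0.6, -0.4, -0.6]
grip_width: 0.0008
```

```bash
python3 - <<'E'
from k import *
s,p,R,y,l=cur(); print(p,y,l,s['grip_width'],s['force'],s['q'])
q=np.array(s['q']); t=p
path(q,[(t+[0,0,.02],y,0),(t+[0,0,.02],65,0),(t,65,0),(t+[0,0,.1],65,0),(t+[0,0,.08],65,40),(t,65,40),(t+[0,0,.25],65,40)])
plan([(t+[0,0,.02],y,0),(t+[0,0,.02],65,0)],1,cyl=False,step=20,ang=8.5)
E
```

```text
[ 0.469 -0.349  0.03 ] -9.550840513769876 0.2570672095330483 0.0007652135070804973 [-0.584 -0.387 -0.628] [-0.115  0.779  1.007  1.899 -0.827  0.947 -0.444]
  wp [ 0.469 -0.349  0.05 ] -9.550840513769876 0 err mm 0.0 q [-0.135  0.76   1.037  1.884 -0.796  0.98  -0.469] minmarg 0.23
  wp [ 0.469 -0.349  0.05 ] 65 0 err mm 0.0 q [ 0.049  0.611  0.711  1.874 -0.521  0.851  0.589] minmarg 0.23
  wp [ 0.469 -0.349  0.03 ] 65 0 err mm 0.0 q [ 0.066  0.637  0.688  1.885 -0.546  0.816  0.608] minmarg 0.23
  wp [ 0.469 -0.349  0.13 ] 65 0 err mm 0.0 q [-0.014  0.511  0.793  1.814 -0.428  0.997  0.518] minmarg 0.23
  wp [ 0.469 -0.349  0.11 ] 65 40 err mm 0.0 q [ 0.605  0.73   0.495  1.635 -0.875  1.452  1.015] minmarg 0.16
  wp [ 0.469 -0.349  0.03 ] 65 40 err mm 0.0 q [ 0.627  0.837  0.46   1.659 -0.926  1.36   1.105] minmarg 0.10
  wp [ 0.469 -0.349  0.28 ] 65 40 err mm 0.0 q [ 0.571  0.551  0.55   1.494 -0.801  1.678  0.808] minmarg 0.10
11 rows from [ 0.469 -0.349  0.03 ] yaw -9.6 lean 0.3
[[[-0.1, -0.1, 0.0], [0.0, 0.0, -10.0], 1], [[0.0, -0.1, 0.0], [0.0, 0.0, -10.0], 1], [[0.0, 0.0, -8.3], [0.0, 0.0, 0.0], 1], [[0.0, 0.0, -8.3], [0.0, 0.0, 0.0], 1], [[0.0, 0.0, -8.3], [0.0, 0.0, 0.0], 1], [[0.0, 0.0, -8.3], [0.0, 0.0, 0.0], 1], [[0.0, 0.0, -8.3], [0.0, 0.0, 0.0], 1], [[0.0, 0.0, -8.3], [0.0, 0.0, 0.0], 1], [[0.0, 0.0, -8.3], [0.0, 0.0, 0.0], 1], [[0.0, 0.0, -8.3], [0.0, 0.0, 0.0], 1]]
[[[0.0, 0.0, -8.3], [0.0, 0.0, 0.0], 1]]
```

```bash
python3 - <<'E'
from h import *
im=vision.get_image('wrist'); c=cam('wrist'); s,p,R,y,l=cur()
cv2.imwrite('pics/w3.png',cv2.resize(im,(800,600),interpolation=cv2.INTER_CUBIC)[:,:,::-1])
print(p, -c[0].T@c[1], c[0][2], proj(c,np.array([p,p+R[:,2]*.011]))*800/512)
for l in [(-68,0,48),(-5,0,48),(-5,35,60),(-118,0,6)]: print(l,proj(c,inframe(*BR,l)[None])*800/512)
E
```

```text
[ 0.469 -0.349  0.03 ] [ 0.546 -0.364  0.213] [-0.281  0.05  -0.958] [[397.172 347.359]
 [397.281 338.441]]
(-68, 0, 48) [[399.247 419.268]]
(-5, 0, 48) [[397.11  283.836]]
(-5, 35, 60) [[304.85  293.002]]
(-118, 0, 6) [[400.629 453.887]]
```

View pics/w3.png

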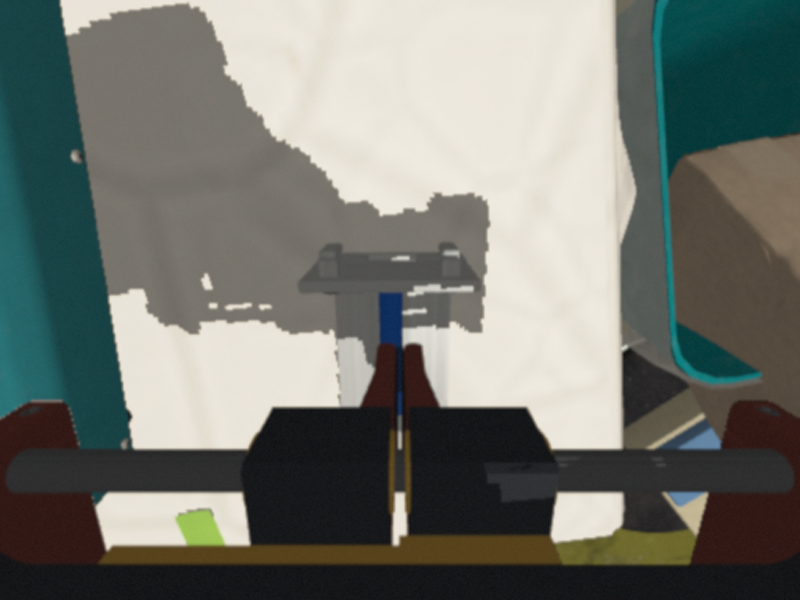

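```bash
python3 - <<'E'
from h import *
im=vision.get_image('side'); c=cam('side'); s,p,R,y,l=cur()
cv2.imwrite('pics/s3.png',cv2.resize(im[250:350,160:290],(780,600),interpolation=cv2.INTER_CUBIC)[:,:,::-1])
print(((proj(c,np.array([p,p+R[:,2]*.011]))-[160,250])*6))
E
```

```text
[[476.846 397.302]
 [477.557 419.983]]
```

View pics/s3.png

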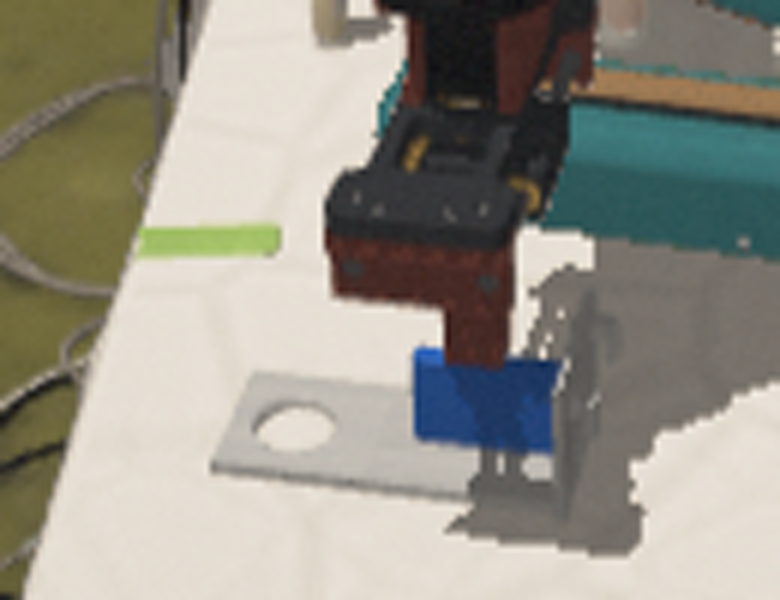

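```bash
python3 - <<'E'
from h import *
from bench import env
print(env.tcp_to_tips,[a for a in dir(env) if a[0]!='_'])
c=cam('side')
for l in [(-68,-5,48),(-42,0,48),(-5,-5,48),(-68,-5,6),(-118,0,6),(-145,-30,6),(-145,30,6)]: print(l,(proj(c,inframe(*BR,l)[None])-[160,250])*6)
s,p,R,y,l=cur()
for d in (-.02,-.01,0,.01): print(d,(proj(c,(p+R[:,2]*d+R[:,1]*.012)[None])-[160,250])*6)
E
```

```text
0.011 ['IKError', 'tcp_to_tips']
(-68, -5, 48) [[404.705 362.273]]
(-42, 0, 48) [[472.101 361.158]]
(-5, -5, 48) [[562.364 378.829]]
(-68, -5, 6) [[407.971 449.171]]
(-118, 0, 6) [[290.182 427.808]]
(-145, -30, 6) [[203.196 469.353]]
(-145, 30, 6) [[247.161 374.55 ]]
-0.02 [[468.618 374.671]]
-0.01 [[469.305 395.749]]
0 [[469.988 416.674]]
0.01 [[470.665 437.449]]
```

```bash
python3 - <<'E'
from h import *
c=cam('side'); R=np.array([[-.9415,.337,0],[.337,.9415,-.0014],[0,-.0014,-1]]); p=np.array([.2105,.588,.201])
for s in (-.044,.044):
  for d in (-.03,-.018,0,.011): print(s,d,proj(c,(p+R[:,1]*s+R[:,2]*d)[None]))
im=cv2.imread('pics/side0.png')[90:150,165:215]
cv2.imwrite('pics/s0.png',cv2.resize(im,(500,600),interpolation=cv2.INTER_CUBIC))
E
```

```text
-0.044 -0.03 [[184.894 136.087]]
-0.044 -0.018 [[185.089 138.922]]
-0.044 0 [[185.379 143.149]]
-0.044 0.011 [[185.556 145.717]]
0.044 -0.03 [[195.169 131.103]]
0.044 -0.018 [[195.331 133.835]]
0.044 0 [[195.573 137.909]]
0.044 0.011 [[195.721 140.384]]
```

View pics/s0.png

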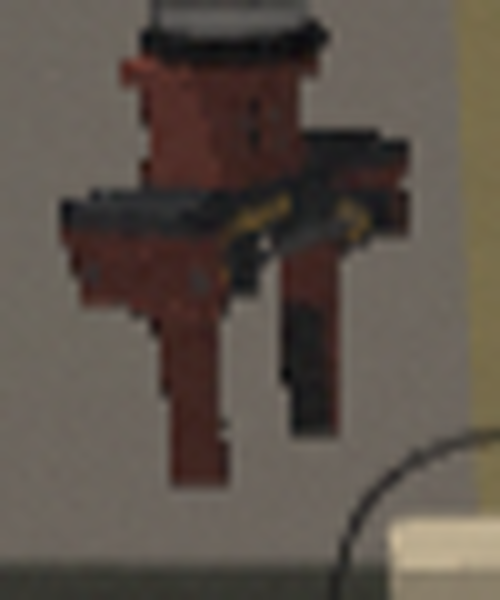

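Emit:
carry_out(
  motion=[
    [[0, 0, 0], [0, 0, -5], 0],
    [[0, 0, 0], [2, -4, 0], 0],
    [[0, 0, 0], [0, 0, 0], 0],
    [[0, 0, 0], [0, 0, 0], 0],
    [[0, 0, 0], [0, 0, 12], 0],
    [[0, 0, 0], [0, 0, 12], 0],
    [[0, 0, 0], [0, 0, 11], 0],
    [[0, 0, 0], [0, 0, 0], 0],
  ],
)

```text
time: 8.55
position: [0.4715, -0.3447, -0.0027]
tool_rot: [[0.986, -0.166, 0.003], [-0.166, -0.986, 0.003], [0.003, -0.003, -1.0]]
force: [0.3, 0.0, 0.9]
grip_width: 0.0438
```

Emit:
carry_out(
  motion=[
    [[0, 0, 0], [0, 0, 0], 1],
    [[0, 0, 0], [0, 0, 0], 1],
    [[0, 0, 0], [0, 0, 0], 1],
    [[0, 0, 0], [0, 0, 0], 1],
  ],
)

```text
time: 9.05
position: [0.4717, -0.3454, -0.002]
tool_rot: [[0.986, -0.166, 0.004], [-0.166, -0.986, 0.002], [0.004, -0.002, -1.0]]
force: [0.5, -0.7, -2.2]
grip_width: 0.0101
```

```bash
cat >> h.py <<'E'
def gripTCP(o,yaw,lean=40,l=(-42,0,36)): # corrected: real tips are 18 mm behind the reported TCP
    return inframe(o,yaw,l)+Rt(np.degrees(yaw),lean)[:,2]*.037
E
python3 - <<'E'
from k import *
s,p,R,y,l=cur(); q=np.array(s['q']); t=p; g=t+np.array([0,0,.037])
T=lambda yy,l,up=0: g+Rt(yy,l)[:,2]*.037+np.array([0,0,up])
T2=lambda x,z:gripTCP(inframe(*RK,(x,0,z)),RK[1])
for yy in (60,75):
  q=path(np.array(s['q']),[(T(y,0,.02),y,0),(T(yy,0,.02),yy,0),(T(yy,0),yy,0),(T(yy,0,.07),yy,0),(T(yy,40,.07),yy,40),(T(yy,40),yy,40),(T(yy,40,.24),yy,40),([.55,-.1,.29],110,40),(T2(-120,180),135.6,40),(T2(-40,145),135.6,40),(T2(0,129),135.6,40)])
plan([(T(y,0,.02),y,0),(T(60,0,.02),60,0)],1,cyl=False,step=20,ang=9)
E
```

```text
wp [ 0.472 -0.345  0.018] -9.566745314019009 0 err mm 0.0 q [-0.115  0.798  0.99   1.902 -0.844  0.93  -0.445] minmarg 0.19
  wp [ 0.472 -0.345  0.018] 60 0 err mm 0.0 q [ 0.055  0.661  0.694  1.892 -0.579  0.8    0.541] minmarg 0.19
  wp [ 0.472 -0.345 -0.002] 60 0 err mm 0.0 q [ 0.073  0.688  0.669  1.9   -0.605  0.766  0.56 ] minmarg 0.19
  wp [ 0.472 -0.345  0.068] 60 0 err mm 0.0 q [ 0.012  0.595  0.754  1.864 -0.518  0.888  0.494] minmarg 0.19
  wp [ 0.484 -0.325  0.077] 60 40 err mm 0.0 q [ 0.604  0.722  0.435  1.731 -0.933  1.319  0.991] minmarg 0.10
  wp [ 0.484 -0.325  0.007] 60 40 err mm 0.0 q [ 0.628  0.825  0.4    1.744 -0.987  1.243  1.079] minmarg 0.04
  wp [ 0.484 -0.325  0.247] 60 40 err mm 0.0 q [ 0.558  0.519  0.5    1.615 -0.829  1.532  0.763] minmarg 0.04
  wp [ 0.55 -0.1   0.29] 110 40 err mm 0.0 q [ 0.241  0.575  0.274  1.363 -0.591  1.777  0.908] minmarg 0.04
  wp [0.565 0.321 0.188] 135.6 40 err mm 0.0 q [-0.296  0.717  0.051  1.332 -0.616  1.52   0.714] minmarg 0.04
  wp [0.508 0.377 0.153] 135.6 40 err mm 0.0 q [-0.375  0.682  0.018  1.485 -0.649  1.367  0.
[... 1076 characters left out ...]
0.3    0.717  0.058  1.333 -0.62   1.521  0.717] minmarg 0.07
  wp [0.508 0.377 0.153] 135.6 40 err mm 0.0 q [-0.38   0.682  0.026  1.486 -0.653  1.369  0.706] minmarg 0.07
  wp [0.479 0.405 0.137] 135.6 40 err mm 0.0 q [-0.421  0.672  0.008  1.548 -0.674  1.296  0.697] minmarg 0.07
9 rows from [ 0.472 -0.345 -0.002] yaw -9.6 lean 0.2
[[[-0.1, -0.2, 0.0], [0.1, 0.0, -20.0], 1], [[0.0, 0.0, -8.7], [0.0, 0.0, 0.0], 1], [[0.0, 0.0, -8.7], [0.0, 0.0, 0.0], 1], [[0.0, 0.0, -8.7], [0.0, 0.0, 0.0], 1], [[0.0, 0.0, -8.7], [0.0, 0.0, 0.0], 1], [[0.0, 0.0, -8.7], [0.0, 0.0, 0.0], 1], [[0.0, 0.0, -8.7], [0.0, 0.0, 0.0], 1], [[0.0, 0.0, -8.7], [0.0, 0.0, 0.0], 1], [[0.0, 0.0, -8.7], [0.0, 0.0, 0.0], 1]]
```

Emit:
carry_out(
  motion=[
    [[0, 0, 0], [0, 0, -20], 1],
    [[0, 0, -9.4], [0, 0, 0], 1],
    [[0, 0, -9.4], [0, 0, 0], 1],
    [[0, 0, -9.4], [0, 0, 0], 1],
    [[0, 0, -9.4], [0, 0, 0], 1],
    [[0, 0, -9.4], [0, 0, 0], 1],
    [[0, 0, -9.4], [0, 0, 0], 1],
    [[0, 0, -9.4], [0, 0, 0], 1],
    [[0, 0, -9.4], [0, 0, 0], 1],
    [[0, 0, -9.4], [0, 0, 0], 1],
  ],
)

```text
time: 10.3
position: [0.4717, -0.3489, 0.0303]
tool_rot: [[0.214, 0.977, 0.007], [0.977, -0.214, -0.005], [-0.003, 0.008, -1.0]]
force: [0.5, 0.1, -1.7]
grip_width: 0.01
```

Emit:
carry_out(
  motion=[
    [[0, 0, 0], [0, 0, 0], 1],
    [[0, 0, 0], [0, 0, 9], 1],
    [[0, 0, 0], [0, 0, 0], 1],
  ],
)

```text
time: 10.68
position: [0.4717, -0.3498, 0.0227]
tool_rot: [[0.222, 0.975, 0.009], [0.975, -0.222, -0.006], [-0.004, 0.01, -1.0]]
force: [-0.9, -0.7, -0.5]
grip_width: 0.0095
```

```bash
python3 - <<'E'
from h import *
s,p,R,y,l=cur(); print(p,y,l,s['grip_width'],s['force'],s['q'])
E
```

```text
[ 0.472 -0.35   0.023] 77.19334914829761 -0.22704464862318818 0.009536818478980446 [-0.87  -0.743 -0.486] [ 0.107  0.627  0.623  1.891 -0.511  0.776  0.788]
```

Emit:
carry_out(
  motion=[
    [[0, 0, 0], [0, 0, 11], 1],
    [[0, 0, 0], [0, 0, 9], 1],
    [[0, 0, 0], [0, 0, 3], 1],
    [[0, 0, 0], [0, 0, 2], 1],
    [[0, 0, 0], [0, 0, 0], 1],
  ],
)

```text
time: 11.3
position: [0.4718, -0.3499, -0.0017]
tool_rot: [[0.224, 0.974, 0.009], [0.975, -0.224, -0.004], [-0.002, 0.01, -1.0]]
force: [-0.0, 1.0, -0.6]
grip_width: 0.0098
```

Emit:
carry_out(
  motion=[
    [[0, 0, 0], [0, 0, 0], 0],
    [[0, 0, 0], [0, 0, 0], 0],
    [[0, 0, 0], [0, 0, 0], 0],
    [[0, 0, 0], [0, 0, -20], 0],
    [[0, 0, 0], [0, 0, -30], 0],
    [[0, 0, 0], [0, 0, -25], 0],
    [[0, 0, 0], [0, 0, 0], 0],
  ],
)

```text
time: 12.18
position: [0.4715, -0.3509, 0.0786]
tool_rot: [[0.226, 0.974, 0.01], [0.974, -0.226, -0.006], [-0.003, 0.011, -1.0]]
force: [0.4, -0.6, -0.2]
grip_width: 0.0441
```

```bash
cat >> h.py <<'E'
G2=np.array([.4718,-.350,.0353]); Y2=77.0   # fin grip point, bracket set down
E
python3 - <<'E'
from h import *
T=lambda l,up=0: G2+Rt(Y2,l)[:,2]*.037+np.array([0,0,up])
plan([(T(40,.07),Y2,40),(T(40,0),Y2,40)],0,cyl=False,step=24,ang=8)
E
```

```text
9 rows from [ 0.471 -0.351  0.079] yaw 77.0 lean -0.2
[[[0.6, 6.7, 0.0], [4.1, 0.0, 0.3], 0], [[0.0, 6.7, 0.0], [4.1, 0.0, 0.7], 0], [[0.0, 6.7, 0.0], [4.0, 0.0, 1.2], 0], [[0.0, 6.7, 0.0], [3.8, 0.0, 1.7], 0], [[0.0, 6.7, 0.0], [3.6, 0.0, 2.1], 0], [[0.0, 6.7, 0.0], [3.3, 0.0, 2.5], 0], [[0.0, 0.0, 0.0], [-15.0, 0.0, 17.9], 0], [[0.0, 0.0, 0.0], [-15.0, 0.0, 17.9], 0], [[0.0, 0.0, 0.0], [-15.0, 0.0, 17.9], 0]]
```

Emit:
carry_out(
  motion=[
    [[0.5, 6.7, 0], [4, 0, 0.5], 0],
    [[0, 6.7, 0], [4, 0, 0.5], 0],
    [[0, 6.7, 0], [4, 0, 1], 0],
    [[0, 6.7, 0], [4, 0, 2], 0],
    [[0, 6.7, 0], [3.5, 0, 2], 0],
    [[0, 6.7, 0], [3.5, 0, 2.5], 0],
    [[0, 0, 0], [0, 0, 0], 0],
  ],
)

```text
time: 13.05
position: [0.4784, -0.3229, 0.0768]
tool_rot: [[0.163, 0.975, 0.148], [0.733, -0.22, 0.644], [0.661, 0.004, -0.751]]
force: [0.3, -0.0, 0.5]
grip_width: 0.0438
```

```bash
python3 - <<'E'
from h import *
T=lambda l,up=0: G2+Rt(Y2,l)[:,2]*.037+np.array([0,0,up])
plan([(T(40,0.015),Y2,40),(T(40,0),Y2,40)],0,cyl=False,step=20,ang=8); print(cur()[0]['q'])
E
```

```text
4 rows from [ 0.478 -0.323  0.077] yaw 77.3 lean 41.4
[[[0.1, -0.5, 0.2], [-13.1, -0.2, 12.8], 0], [[-0.1, -0.5, 0.1], [-13.0, -0.1, 12.9], 0], [[-0.1, -0.5, 0.1], [-12.9, -0.1, 13.0], 0], [[0.0, 0.0, 0.0], [-9.6, 0.0, 11.5], 0]]
[ 0.608  0.805  0.405  1.562 -0.793  1.478  1.106]
```

Emit:
carry_out(
  motion=[
    [[0, -0.5, 0], [-13, 0, 13], 0],
    [[0, -0.5, 0], [-13, 0, 13], 0],
    [[0, -0.5, 0], [-13, 0, 13], 0],
    [[0, 0, 0], [-9, 0, 11], 0],
    [[0, 0, 0], [0, 0, 0], 0],
  ],
)

```text
time: 13.68
position: [0.4795, -0.3243, 0.0031]
tool_rot: [[0.163, 0.977, 0.14], [0.754, -0.215, 0.62], [0.636, 0.004, -0.772]]
force: [0.1, -1.0, 0.5]
grip_width: 0.0442
```

```bash
python3 - <<'E'
from h import *
T=lambda l,up=0: G2+Rt(Y2,l)[:,2]*.037+np.array([0,0,up])
plan([(T(40,0),Y2,40)],0,cyl=False,step=20,ang=8); print(cur()[0]['force'])
E
```

```text
1 rows from [ 0.479 -0.324  0.003] yaw 77.6 lean 39.5
[[[-0.2, 0.5, 0.6], [0.2, -1.7, -4.8], 0]]
[ 0.085 -1.015  0.483]
```

Emit:
carry_out(
  motion=[
    [[0, 0.5, 0], [0, -2, -4], 0],
    [[0, 0, 0], [0, 0, 0], 0.5],
    [[0, 0, 0], [0, 0, 0], 1],
    [[0, 0, 0], [0, 0, 0], 1],
    [[0, 0, 0], [0, 0, 0], 1],
    [[0, 0, 0], [0, 0, 0], 1],
  ],
)

```text
time: 14.42
position: [0.4771, -0.3276, 0.0081]
tool_rot: [[0.162, 0.976, 0.143], [0.75, -0.216, 0.626], [0.642, 0.006, -0.767]]
force: [-0.4, 0.2, -0.3]
grip_width: 0.0098
```

```bash
python3 - <<'E'
from k import *
s,p,R,y,l=cur(); print(repr(p),y,l,s['grip_width'],s['force'],s['q'],R)
off=p-G2; print('tcp in bracket frame', Ro.from_euler('z',-y,degrees=True).as_matrix()@off*1000)
T2=lambda x,z:gripTCP(inframe(*RK,(x,0,z)),RK[1])
path(np.array(s['q']),[(p+[0,0,.26],y,40),(np.array([.58,-.05,.28]),110,40),(T2(-120,180),135.6,40),(T2(-40,145),135.6,40),(T2(0,129),135.6,40)])
plan([(p+[0,0,.26],y,40),([.58,-.05,.28],110,40)],1,cyl=False,step=32,ang=6)
E
```

```text
array([ 0.477, -0.328,  0.008]) 77.52983296983078 39.93871860991899 0.009808852927446233 [-0.41   0.218 -0.305] [ 0.615  0.888  0.388  1.577 -0.818  1.382  1.17 ] [[ 0.162  0.976  0.143]
 [ 0.75  -0.216  0.626]
 [ 0.642  0.006 -0.767]]
tcp in bracket frame [ 22.992  -0.368 -27.187]
  wp [ 0.477 -0.328  0.268] 77.52983296983078 40 err mm 0.0 q [ 0.569  0.601  0.466  1.419 -0.721  1.732  0.903] minmarg 0.12
  wp [ 0.58 -0.05  0.28] 110 40 err mm 0.0 q [ 0.162  0.592  0.275  1.358 -0.635  1.735  0.846] minmarg 0.12
  wp [0.565 0.321 0.188] 135.6 40 err mm 0.0 q [-0.31   0.717  0.075  1.334 -0.629  1.525  0.724] minmarg 0.12
  wp [0.508 0.377 0.153] 135.6 40 err mm 0.0 q [-0.39   0.683  0.043  1.487 -0.662  1.373  0.713] minmarg 0.12
  wp [0.479 0.405 0.137] 135.6 40 err mm 0.0 q [-0.432  0.672  0.025  1.549 -0.682  1.301  0.704] minmarg 0.12
19 rows from [ 0.477 -0.328  0.008] yaw 77.5 lean 39.9
[[[0.3, 0.0, 0.2], [18.5, 0.2, -22.1], 1], [[0.0, 0.0, 0.0], [18.5, 0.0, -22.1], 1], [[0.0, 0.0, 0.0], [18.6, 0.0, -22.1], 1], [[0.0, 0.0, 0.0], [18.6, 0.0, -22.1], 1], [[0.0, 0.0, 0.0], [18.6, 0.0, -22.1], 1], [[0.0, 0.0, 0.0], [18.6, 0.0, -22.1], 1], [[0.0, 0.0, 0.0], [18.6, 0.0, -22.1], 1], [[0.0, 0.0, 0.0], [18.6, 0.0, -22.1], 1], [[0.0, 0.0, 0.0], [18.6, 0.0, -22.1], 1], [[2.1, 0.0, -2.5], [23.2, 4.1, 17.9], 1]]
[[[2.1, 0.0, -2.5], [23.0, 5.7, 17.8], 1], [[2.1, 0.0, -2.5], [22.7, 7.3, 17.5], 1], [[2.1, 0.0, -2.5], [22.4, 9.0, 17.2], 1], [[2.1, 0.0, -2.5], [22.0, 10.5, 16.9], 1], [[2.1, 0.0, -2.5], [21.5, 12.1, 16.5], 1], [[2.1, 0.0, -2.5], [20.9, 13.6, 16.0], 1], [[2.1, 0.0, -2.5], [20.3, 15.1, 15.5], 1], [[2.1, 0.0, -2.5], [19.6, 16.5, 14.9], 1], [[2.1, 0.0, -2.5], [18.9, 17.9, 14.3], 1]]
```

Emit:
carry_out(
  motion=[
    [[0, 0, 0], [18.5, 0, -22], 1],
    [[0, 0, 0], [18.5, 0, -22], 1],
    [[0, 0, 0], [18.5, 0, -22], 1],
    [[0, 0, 0], [18.5, 0, -22], 1],
    [[0, 0, 0], [18.5, 0, -22], 1],
    [[0, 0, 0], [18.5, 0, -22], 1],
    [[0, 0, 0], [18.5, 0, -22], 1],
    [[0, 0, 0], [18.5, 0, -22], 1],
    [[0, 0, 0], [18.5, 0, -22], 1],
  ],
)

```text
time: 15.55
position: [0.4742, -0.3257, 0.2807]
tool_rot: [[0.162, 0.976, 0.142], [0.751, -0.216, 0.624], [0.64, 0.006, -0.768]]
force: [-0.1, -0.2, -0.5]
grip_width: 0.0098
```

Emit:
carry_out(
  motion=[
    [[2, 0, -2.5], [23, 4, 18], 1],
    [[2, 0, -2.5], [23, 5.5, 18], 1],
    [[2, 0, -2.5], [23, 7.5, 17.5], 1],
    [[2, 0, -2.5], [22.5, 9, 17], 1],
    [[2, 0, -2.5], [22, 10.5, 17], 1],
    [[2, 0, -2.5], [21.5, 12, 16.5], 1],
    [[2, 0, -2.5], [21, 13.5, 16], 1],
    [[2, 0, -2.5], [20, 15, 15.5], 1],
    [[2, 0, -2.5], [19.5, 16.5, 15], 1],
    [[2, 0, -2.5], [19, 18, 14], 1],
  ],
)

```text
time: 16.8
position: [0.5751, -0.0444, 0.3066]
tool_rot: [[-0.28, 0.939, -0.2], [0.73, 0.343, 0.591], [0.623, 0.019, -0.782]]
force: [0.5, 0.4, -1.2]
grip_width: 0.01
```

```bash
cat >> h.py <<'E'
def rackTCP(x,z,y=0): # bracket origin at rack (x,y,z) mm -> TCP
    return inframe(*RK,(x-18,y,z+8))
E
python3 - <<'E'
from h import *
s=cur()[0]; print(s['q'],s['grip_width'])
yr=np.degrees(RK[1])
plan([(rackTCP(-110,200),yr,40)],1,cyl=False,step=40,ang=6)
E
```

```text
[ 0.151  0.542  0.275  1.363 -0.624  1.738  0.828] 0.009985547080723495
10 rows from [ 0.575 -0.044  0.307] yaw 110.1 lean 38.6
[[[2.5, 0.2, -1.3], [21.6, 10.9, 30.1], 1], [[1.6, 0.1, -2.0], [21.2, 12.7, 29.6], 1], [[1.6, 0.1, -2.0], [20.7, 14.3, 29.3], 1], [[1.6, 0.1, -2.0], [20.1, 15.8, 28.9], 1], [[1.6, 0.1, -2.0], [19.4, 17.3, 28.5], 1], [[1.6, 0.1, -2.0], [18.7, 18.7, 28.1], 1], [[1.6, 0.1, -2.0], [18.0, 20.1, 27.6], 1], [[1.6, 0.1, -2.0], [17.2, 21.5, 27.0], 1], [[1.6, 0.1, -2.0], [16.4, 22.8, 26.4], 1], [[1.6, 0.1, -2.0], [15.5, 24.1, 25.8], 1]]
```

Emit:
carry_out(
  motion=[
    [[2.5, 0, -1.5], [21.5, 11, 30], 1],
    [[1.5, 0, -2], [21, 12.5, 30], 1],
    [[1.5, 0, -2], [20.5, 14, 30], 1],
    [[1.5, 0, -2], [20, 16, 29], 1],
    [[1.5, 0, -2], [19.5, 17, 29], 1],
    [[1.5, 0, -2], [18.5, 18.5, 28.5], 1],
    [[1.5, 0, -2], [18, 20, 28], 1],
    [[1.5, 0, -2], [17, 21.5, 27.5], 1],
    [[1.5, 0, -2], [16.5, 22.5, 27], 1],
    [[1.5, 0, -2], [15.5, 24, 26], 1],
  ],
)

```text
time: 18.05
position: [0.5534, 0.3357, 0.21]
tool_rot: [[-0.576, 0.695, -0.431], [0.544, 0.719, 0.432], [0.61, 0.015, -0.792]]
force: [1.0, -0.2, -1.6]
grip_width: 0.0102
```

```bash
python3 - <<'E'
from h import *
s=cur()[0]; print(s['q'],s['grip_width'])
yr=np.degrees(RK[1])
plan([(rackTCP(-60,165),yr,40)],1,cyl=False,step=25,ang=6)
E
```

```text
[-0.34   0.66   0.066  1.358 -0.606  1.5    0.689] 0.010234173289112452
3 rows from [0.553 0.336 0.21 ] yaw 136.0 lean 37.6
[[[0.6, 0.8, 0.6], [3.6, -0.9, 18.3], 1], [[-0.1, 0.8, 0.1], [3.3, -0.7, 18.4], 1], [[-0.1, 0.8, 0.1], [3.1, -0.8, 18.4], 1]]
```

Emit:
carry_out(
  motion=[
    [[0.6, 0.8, 0.5], [3.5, -1, 18], 1],
    [[0, 0.8, 0], [3.5, -1, 18], 1],
    [[0, 0.8, 0], [3, -1, 18], 1],
    [[0, 0, 0], [0, 0, 0], 1],
  ],
)

```text
time: 18.55
position: [0.5182, 0.3642, 0.1732]
tool_rot: [[-0.551, 0.693, -0.464], [0.531, 0.721, 0.446], [0.644, -0.001, -0.765]]
force: [0.5, -0.7, -0.5]
grip_width: 0.0098
```

```bash
python3 - <<'E'
from h import *
c=cam('wrist'); im=vision.get_image('wrist'); im2=vision.get_image('side'); s,p,R,y,l=cur()
print(p,y,l); np.savez('cam_w4.npz',R=c[0],t=c[1],p=p,tr=R)
a=cv2.resize(im,(800,600),interpolation=cv2.INTER_CUBIC)[:,:,::-1].copy()
a[:240,:240]=cv2.resize(im2[140:200,215:275],(240,240),interpolation=cv2.INTER_CUBIC)[:,:,::-1] if False else a[:240,:240]
cv2.imwrite('pics/w4.png',a); cv2.imwrite('pics/side4.png',im2[:,:,::-1])
for q in [(0,24,203),(0,24,175),(0,-24,203),(0,-24,175),(0,30,189),(0,18,189),(0,-18,189),(0,-30,189),(0,50,200),(0,-50,200)]: print(q,proj(c,inframe(*RK,q)[None])*800/512)
E
```

```text
[0.52  0.364 0.174] 136.03922570581946 39.97953064413143
(0, 24, 203) [[356.248 176.528]]
(0, 24, 175) [[361.128 210.837]]
(0, -24, 203) [[456.802 177.375]]
(0, -24, 175) [[450.202 211.616]]
(0, 30, 189) [[347.039 194.619]]
(0, 18, 189) [[370.635 194.822]]
(0, -18, 189) [[441.485 195.43 ]]
(0, -30, 189) [[465.122 195.633]]
(0, 50, 200) [[303.182 180.167]]
(0, -50, 200) [[509.816 181.915]]
```

View pics/w4.png

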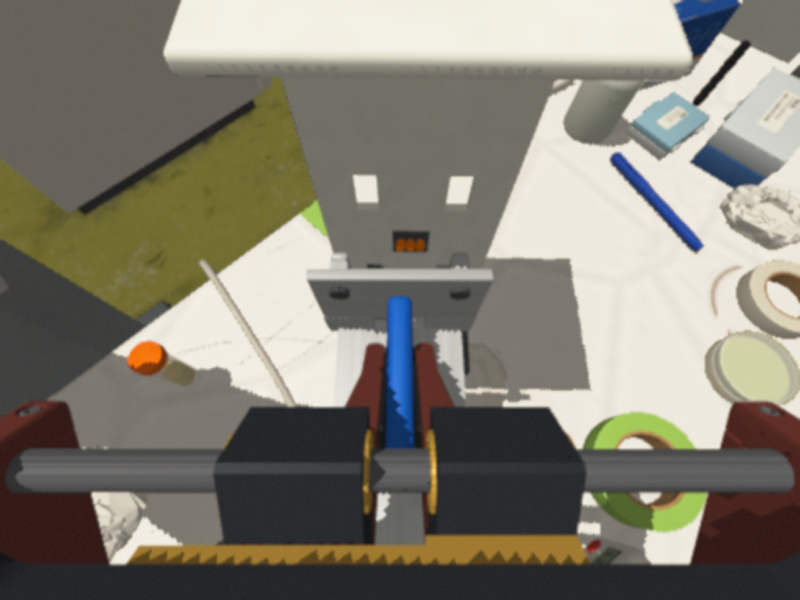

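```bash
python3 - <<'E'
from h import *
z=np.load('cam_w4.npz'); f=cam('wrist'); W=(z['R'],z['t'])+f[2:]; k=512/800; p=z['p']; yt=136.04
T,S=cam('top'),cam('side')
o=lambda x:p-Ro.from_euler('z',yt,degrees=True).as_matrix()@(np.array([x,0,8])/1000)
for x in(-22,-18,-14):
  print(x,[proj(W,inframe(o(x),np.radians(yt),l)[None])[0]/k for l in [(-5,35,60),(-5,-35,60),(0,35,60),(8,24,54),(8,-24,54),(-68,0,48)]])
w=[(W,l,(x*k,y*k)) for l,x,y in [((0,30,203),353.5,176),((0,18,203),376,176),((0,-18,203),449,176.5),((0,-30,203),473,176.5),((-4,0,142),411,244),((-55,55,306),170,52),((-55,-55,306),690,57),((0,50,203),310,176),((0,-50,203),519,176)]]
r=[(T,(-55,-55,306),(143.4,175.8)),(T,(-55,55,306),(165.6,199)),(T,(-50,55,8),(181,203)),(T,(-50,-55,8),(163,184.4)),
(S,(-55,55,300),(250,131.6)),(S,(-55,-55,303),(270,126)),(S,(-2,0,142),(250.8,167)),(S,(0,24,189),(245.4,156.4))]
v,e=fit(w,[.466,.418,0,2.366]); print(v,np.degrees(v[3])); print(e)
v,e=fit(w+w+r,[.466,.418,0,2.366]); print(v,np.degrees(v[3]))
E
```

```text
-22 [array([309.488, 264.877]), array([498.687, 265.224]), array([310.639, 253.028]), array([343.123, 242.81 ]), array([464.52 , 243.029]), array([404.185, 447.661])]
-18 [array([308.545, 274.575]), array([499.689, 274.929]), array([309.72 , 262.483]), array([342.565, 251.668]), array([465.129, 251.89 ]), array([404.219, 460.384])]
-14 [array([307.583, 284.475]), array([500.712, 284.835]), array([308.783, 272.132]), array([341.996, 260.697]), array([465.749, 260.923]), array([404.253, 473.396])]
[ 0.465  0.423 -0.003  2.368] 135.6914587535447
[[-1.094 -1.435]
 [ 0.2   -1.332]
 [ 0.596 -1.342]
 [ 0.952 -1.239]
 [-0.579  0.591]
 [-0.424  3.128]
 [ 0.501  1.845]
 [ 0.602 -1.607]
 [-2.281 -0.746]]
[ 0.465  0.423 -0.003  2.368] 135.70468848046264
```

```bash
cat >> h.py <<'E'
RK=((.465,.423,0),np.radians(135.7)); YB=-1.8
def rackTCP(x,z): return inframe(*RK,(x-19,YB,z+8))
def inrack(p): return Ro.from_euler('z',-RK[1]).as_matrix()@(p-np.array(RK[0]))*1000+[19,-YB,-8]
E
python3 - <<'E'
from h import *
print(inrack(cur()[1]))
plan([(rackTCP(-15,146),135.7,40)],1,cyl=False,step=15,ang=6)
E
```

```text
[-61.819   5.805 166.349]
4 rows from [0.52  0.364 0.174] yaw 136.0 lean 40.0
[[[0.0, 0.0, 0.1], [5.7, 1.5, 11.4], 1], [[-0.1, 0.0, 0.1], [5.7, 1.5, 11.4], 1], [[-0.1, 0.0, 0.1], [5.7, 1.5, 11.4], 1], [[-0.1, 0.0, 0.1], [5.7, 1.5, 11.4], 1]]
```

Emit:
carry_out(
  motion=[
    [[0, 0, 0.3], [5.5, 1.5, 11.5], 1],
    [[0, 0, 0], [5.5, 1.5, 11.5], 1],
    [[0, 0, 0], [5.5, 1.5, 11.5], 1],
    [[0, 0, 0], [5, 1.5, 10], 1],
    [[0, 0, 0], [0, 0, 0], 1],
  ],
)

```text
time: 19.27
position: [0.4906, 0.4018, 0.1537]
tool_rot: [[-0.549, 0.698, -0.46], [0.535, 0.716, 0.448], [0.642, -0.0, -0.767]]
force: [-0.2, -0.1, -2.3]
grip_width: 0.0097
```

```bash
python3 - <<'E'
from h import *
s,p,R,y,l=cur(); print(inrack(p),y,l,s['force'],s['grip_width'])
plan([(rackTCP(-15,145),135.7,40)],1,cyl=False,step=15,ang=6)
im=vision.get_image('wrist')
i=im[100:220,160:340]; cv2.imwrite('pics/w5.png',cv2.resize(i,(720,480),interpolation=cv2.INTER_CUBIC)[:,:,::-1])
E
```

```text
[-14.17   -0.932 145.679] 135.75139430177094 39.93372549895252 [-0.216 -0.114 -2.257] 0.00972165724853731
1 rows from [0.491 0.402 0.154] yaw 135.8 lean 39.9
[[[0.0, 0.1, 0.0], [-1.1, -0.9, 0.0], 1]]
```

View pics/w5.png

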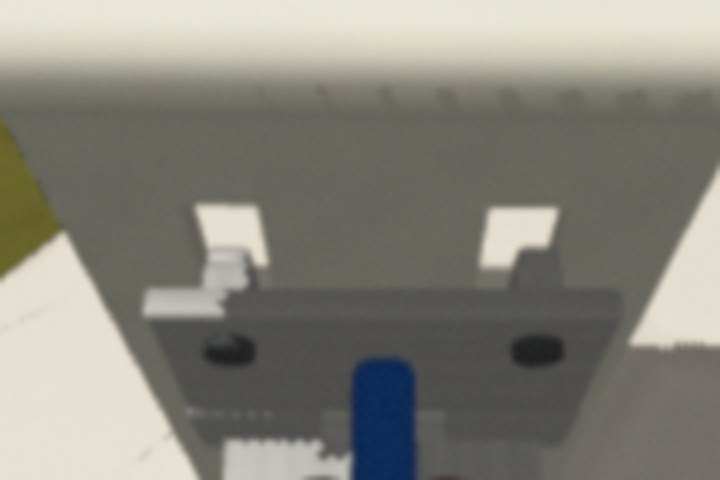

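Emit:
carry_out(
  motion=[
    [[0, 0, 0], [0, -1.2, 0], 1],
    [[0, 0, 0], [2.3, 0, 2], 1],
    [[0, 0, 0], [2.3, 0, 2], 1],
    [[0, 0, 0], [2.3, 0, 2], 1],
    [[0, 0, 0], [0, 0, 0], 1],
  ],
)

```text
time: 19.95
position: [0.4847, 0.4062, 0.154]
tool_rot: [[-0.549, 0.7, -0.457], [0.537, 0.715, 0.449], [0.641, 0.001, -0.768]]
force: [0.9, -0.1, -1.3]
grip_width: 0.0097
```

```bash
python3 - <<'E'
from h import *
s,p,R,y,l=cur(); print(inrack(p),y,l,s['force'],s['ft_torque'],s['grip_width'])
E
```

```text
[ -6.832   0.034 145.959] 135.60568840445774 39.83714051656113 [ 0.868 -0.128 -1.268] [-0.569 -0.591  0.08 ] 0.009729329797959384
```

Emit:
carry_out(
  motion=[
    [[0, 0, 0], [1.6, 0, 1.3], 1],
    [[0, 0, 0], [1.6, 0, 1.3], 1],
    [[0, 0, 0], [1.6, 0, 1.3], 1],
    [[0, 0, 0], [0, 0, 0], 1],
  ],
)

```text
time: 20.45
position: [0.48, 0.4108, 0.154]
tool_rot: [[-0.549, 0.7, -0.457], [0.537, 0.715, 0.449], [0.641, 0.001, -0.768]]
force: [0.5, -0.3, -0.8]
grip_width: 0.0099
```

```bash
python3 - <<'E'
from h import *
s,p,R,y,l=cur(); print(inrack(p),y,l,s['force'],s['ft_torque'],s['grip_width'])
E
```

```text
[ -0.266   0.027 146.015] 135.60294877220298 39.83423196637617 [ 0.529 -0.256 -0.82 ] [-0.59  -0.634  0.013] 0.009939066029085848
```

Emit:
carry_out(
  motion=[
    [[0, 0, 0], [1.6, 0, 1.3], 1],
    [[0, 0, 0], [1.2, 0, 1], 1],
    [[0, 0, 0], [0, 0, 0], 1],
  ],
)

```text
time: 20.82
position: [0.4797, 0.4111, 0.1539]
tool_rot: [[-0.549, 0.702, -0.454], [0.54, 0.712, 0.448], [0.638, 0.001, -0.77]]
force: [-0.3, -0.5, -2.0]
grip_width: 0.0097
```

```bash
python3 - <<'E'
from h import *
s,p,R,y,l=cur(); print(inrack(p),y,l,s['force'],s['ft_torque'],s['grip_width'])
E
```

```text
[  0.179   0.01  145.911] 135.42839608712396 39.60898491858021 [-0.274 -0.493 -1.977] [-0.63  -0.513  0.022] 0.009669236642932556
```

Emit:
carry_out(
  motion=[
    [[0, 0, 0], [-1.9, 0, 2.3], 1],
    [[0, 0, 0], [-1.9, 0, 2.3], 1],
    [[0, 0, 0], [-1.9, 0, 2.3], 1],
  ],
)

```text
time: 21.2
position: [0.4817, 0.411, 0.1483]
tool_rot: [[-0.55, 0.703, -0.451], [0.539, 0.711, 0.451], [0.638, 0.006, -0.77]]
force: [-0.4, -3.9, 9.6]
grip_width: 0.01
```

```bash
python3 - <<'E'
from h import *
s,p,R,y,l=cur(); print(inrack(p),y,l,s['force'],s['ft_torque'],s['grip_width'])
E
```

```text
[ -1.352  -1.263 140.323] 135.34895225848607 39.633235029325455 [-0.392 -3.935  9.567] [-0.077  0.67   0.495] 0.010033802849209182
```

Emit:
carry_out(
  motion=[
    [[0, 0, 0], [-2, -0.5, 4], 1],
    [[0, 0, 0], [-2, -0.5, 4], 1],
    [[0, 0, 0], [-2, 0, 4], 1],
  ],
)

```text
time: 21.58
position: [0.4818, 0.4121, 0.1378]
tool_rot: [[-0.552, 0.705, -0.446], [0.538, 0.71, 0.455], [0.637, 0.011, -0.771]]
force: [0.5, -1.1, -2.0]
grip_width: 0.0098
```

```bash
python3 - <<'E'
from h import *
s,p,R,y,l=cur(); print(inrack(p),y,l,s['force'],s['ft_torque'],s['grip_width'])
E
```

```text
[ -0.629  -2.125 129.796] 135.1984220560775 39.54030145646368 [ 0.518 -1.13  -2.018] [-0.629 -0.577  0.002] 0.009831870955529226
```

Emit:
carry_out(
  motion=[
    [[0, 0, 0], [-1.5, 0, 2.5], 1],
    [[0, 0, 0], [-2, 0, 3], 1],
  ],
)

```text
time: 21.82
position: [0.4816, 0.4124, 0.1352]
tool_rot: [[-0.552, 0.704, -0.447], [0.536, 0.71, 0.457], [0.639, 0.013, -0.769]]
force: [2.1, -14.8, 28.7]
grip_width: 0.01
```

```bash
python3 - <<'E'
from h import *
s,p,R,y,l=cur(); print(inrack(p),y,l,s['force'],s['ft_torque'],s['grip_width'],s['q'])
im=vision.get_image('side')[:,:,::-1]; cv2.imwrite('pics/side6.png',im)
im=vision.get_image('wrist')[:,:,::-1]; cv2.imwrite('pics/wrist6.png',im)
E
```

```text
[ -0.293  -2.229 127.234] 135.2128149761345 39.72826308585165 [  2.059 -14.809  28.73 ] [-0.219  2.65   1.565] 0.009956936604968072 [-0.428  0.672  0.012  1.55  -0.684  1.28   0.701]
```

Emit:
carry_out(
  motion=[
    [[0, 0, 0], [0, 0, 0], 1],
    [[0, 0, 0], [0, 0, 0], 0.3],
    [[0, 0, 0], [0, 0, 0], 0],
    [[0, 0, 0], [0, 0, 0], 0],
    [[0, 0, 0], [0, 0, -15], 0],
    [[0, 0, 0], [0, 0, -25], 0],
    [[0, 0, 0], [0, 0, -35], 0],
    [[0, 0, 0], [0, 0, -40], 0],
    [[0, 0, 0], [0, 0, -40], 0],
  ],
)

```text
time: 23.05
position: [0.55, 0.3409, 0.2575]
tool_rot: [[-0.55, 0.701, -0.454], [0.533, 0.713, 0.454], [0.643, 0.008, -0.766]]
force: [-0.0, 1.1, -0.5]
grip_width: 0.0438
```

```bash
python3 - <<'E'
from k import *
s,p,R,y,l=cur(); print(p,y,l,s['q'],s['force'])
for n in('wrist','top','side'): cv2.imwrite(f'pics/{n}7.png',vision.get_image(n)[:,:,::-1])
c=cam('wrist'); np.savez('cam7.npz',R=c[0],t=c[1])
im=cv2.imread('pics/wrist7.png'); h=cv2.cvtColor(im,cv2.COLOR_BGR2HSV)
m=cv2.inRange(h,(3,140,60),(20,255,255)); n,_,st,ce=cv2.connectedComponentsWithStats(m)
print([(st[i].tolist(),ce[i].round(1).tolist()) for i in range(1,n) if st[i][4]>5])
print('catch',proj(c,inframe(*RK,(-4,YB,142))[None]),'hole',proj(c,inframe(*RK,(-118,YB,135))[None]),'corners',proj(c,np.array([inframe(*RK,(a,YB+b,135)) for a,b in[(-145,30),(-145,-30)]])))
q0=np.array(s['q']); H=inframe(*RK,(-118,YB,0)); H[2]=.12
tb=np.array([.438,-.03,.075])
for yp in (90,-90,-60):
  for yl in (-44.3,):
    print('pick yaw',yp)
    try: path(q0,[(np.array([.58,.25,.33]),130,10),(tb+[.05,.12,.25],yp if yp>0 else 20,0),(tb+[0,0,.12],yp,0),(tb,yp,0),(tb+[0,0,.2],yp,0),(H+[0,0,.15],yl,0),(H,yl,0)])
    except Exception as e: print(e)
E
```

```text
[0.55  0.341 0.257] 135.51519339657108 39.98992753493542 [-0.329  0.639  0.06   1.304 -0.631  1.59   0.639] [-0.028  1.128 -0.518]
[([249, 163, 4, 3, 9], [250.3, 164.1]), ([118, 211, 17, 16, 214], [126.2, 218.7]), ([499, 217, 13, 8, 56], [505.1, 220.9]), ([185, 221, 33, 56, 795], [201.2, 251.9]), ([293, 221, 49, 108, 1424], [318.0, 270.3]), ([0, 258, 38, 26, 337], [13.5, 269.0]), ([449, 258, 63, 82, 1850], [484.5, 294.4]), ([491, 259, 7, 3, 8], [494.0, 259.6]), ([170, 275, 18, 54, 404], [176.3, 301.2]), ([309, 317, 12, 24, 183], [315.0, 326.3]), ([148, 342, 297, 19, 3994], [308.8, 353.2])]
catch [[255.038 161.298]] hole [[255.421 250.391]] corners [[228.791 274.737]
 [282.23  274.515]]
pick yaw 90
  wp [0.58 0.25 0.33] 130 10 err mm 0.0 q [-0.525  0.395  0.206  1.347 -0.243  1.474  0.399] minmarg 0.29
  wp [0.488 0.09  0.325] 90 0 err mm 0.0 q [-0.594  0.092  0.344  1.731 -0.032  1.324 -0.243] minmarg 0.29
  wp [ 0.438 -0.03   0.195] 90 0 err mm 0.0 q [-0.446  0.087  0.436  2.054 -0.043  1.009  0.011] minmarg 0.29
  wp [ 0.438 -0.03   0.075] 90 0 err mm 0.0 q [-0.391  0.279  0.411  2
[... 1228 characters left out ...]
1.347 -0.243  1.474  0.399] minmarg 0.29
  wp [0.488 0.09  0.325] 20 0 err mm 0.0 q [-0.723  0.091  0.487  1.738 -0.044  1.323 -1.448] minmarg 0.29
  wp [ 0.438 -0.03   0.195] -60 0 err mm 0.0 q [-0.651  0.089  0.661  2.063 -0.065  1.008 -2.575] minmarg 0.28
  wp [ 0.438 -0.03   0.075] -60 0 err mm 0.0 q [-0.557  0.303  0.615  2.194 -0.265  0.715 -2.38 ] minmarg 0.28
  wp [ 0.438 -0.03   0.275] -60 0 err mm 0.0 q [-0.715 -0.01   0.683  1.945  0.007  1.205 -2.653] minmarg 0.21
  wp [0.551 0.342 0.27 ] -44.3 0 err mm 0.0 q [-0.947  0.427  0.462  1.465 -0.193  1.295 -2.812] minmarg 0.05
  wp [0.551 0.342 0.12 ] -44.3 0 err mm 0.0 q [-0.919  0.549  0.418  1.644 -0.254  1.003 -2.762] minmarg 0.05
```

```bash
python3 - <<'E'
from h import *
plan([(np.array([.57,.27,.36]),132,10)],-0.1,cyl=False,step=40,ang=8)
E
```

```text
4 rows from [0.551 0.34  0.258] yaw 135.4 lean 39.9
[[[0.0, -7.5, 1.0], [4.4, -9.0, -29.8], -0.1], [[-0.4, -7.5, 0.7], [0.4, -9.0, -30.1], -0.1], [[-0.3, -7.5, 0.8], [-3.7, -8.8, -29.9], -0.1], [[-0.2, -7.5, 0.8], [-7.7, -8.6, -29.2], -0.1]]
```

Emit:
carry_out(
  motion=[
    [[0, -7.5, 1], [4, -9, -30], -0.1],
    [[0, -7.5, 1], [0, -9, -30], -0.1],
    [[0, -7.5, 1], [-4, -9, -30], -0.1],
    [[0, -7.5, 1], [-8, -9, -29], -0.1],
    [[0, 0, 0], [0, 0, 0], -0.1],
    [[0, 0, 0], [0, 0, 0], -0.1],
  ],
)

```text
time: 23.95
position: [0.5671, 0.2698, 0.356]
tool_rot: [[-0.656, 0.744, -0.13], [0.737, 0.668, 0.103], [0.163, -0.028, -0.986]]
force: [0.2, -0.5, -0.1]
grip_width: 0.0481
```

```bash
cat > ell.py <<'E'
from h import *
def ells(gray,c,rad,rmin,rmax):
    up=4; x0,y0=int(c[0]-rad),int(c[1]-rad); g=cv2.resize(gray[y0:y0+2*rad,x0:x0+2*rad],None,fx=up,fy=up,interpolation=cv2.INTER_CUBIC)
    out=[]
    for th in range(60,246,12):
        for im in (cv2.threshold(g,th,255,0)[1],cv2.threshold(g,th,255,1)[1]):
            for k in cv2.findContours(im,cv2.RETR_LIST,cv2.CHAIN_APPROX_NONE)[0]:
                if len(k)<20: continue
                (a,b),(w,h),an=cv2.fitEllipse(k); ar=cv2.contourArea(k)
                if rmin*up<min(w,h)/2 and max(w,h)/2<rmax*up and abs(ar/(np.pi*w*h/4+1e-9)-1)<.06: out.append((th,round((a+.5)/up-.5+x0,2),round((b+.5)/up-.5+y0,2),round(w/2/up,2),round(h/2/up,2)))
    return out
E
python3 - <<'E'
from ell import *
s,p,R,y,l=cur(); c=cam('wrist'); ims={n:vision.get_image(n) for n in('wrist','top','side')}
print(p,y,l)
np.savez('cam8.npz',R=c[0],t=c[1]); 
for n in ims:
    cv2.imwrite(f'pics/{n}8.png',ims[n][:,:,::-1]); cc=c if n=='wrist' else cam(n)
    h=proj(cc,inframe(*RK,(-118,YB,135))[None])[0]; g=cv2.cvtColor(ims[n],cv2.COLOR_RGB2GRAY)
    sc=cc[2]/np.linalg.norm(inframe(*RK,(-118,YB,135))+cc[0].T@cc[1])*.0155
    print(n,h,'r',sc); [print('  ',e) for e in ells(g,h,int(3*sc)+6,sc*.3,sc*1.4)]
E
```

```text
[0.567 0.27  0.356] 131.92126386597567 9.408905792488971
wrist [283.615 145.034] r 9.995786870529379
top [176.393 178.442] r 4.087858848451814
   (156, 175.42, 193.84, 1.8, 2.01)
   (168, 175.53, 194.02, 1.61, 1.81)
side [271.581 175.282] r 4.134553343165047
```

```bash
python3 - <<'E'
import cv2, numpy as np
def crop(n,x,y,w,h,W,H,t=10):
    im=cv2.imread(f'pics/{n}.png')[y:y+h,x:x+w]; im=cv2.resize(im,(W,H),interpolation=cv2.INTER_CUBIC)
    for i in range(0,w,t): cv2.line(im,(i*W//w,0),(i*W//w,6),(0,0,255),1); cv2.putText(im,str(x+i),(i*W//w,16),0,.33,(0,0,255),1)
    for j in range(0,h,t): cv2.line(im,(0,j*H//h),(6,j*H//h),(0,0,255),1); cv2.putText(im,str(y+j),(7,j*H//h+4),0,.33,(0,0,255),1)
    return im
L=np.vstack([crop('wrist8',240,95,80,100,400,500),])
L=np.vstack([L,crop('wrist7',225,150,60,15,400,100)])
Rr=np.vstack([crop('top8',155,155,50,38,400,304),crop('side8',250,150,50,37,400,296)])
cv2.imwrite('pics/z.png',np.hstack([L,Rr]))
E
```

```text
(no output)
```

View pics/z.png

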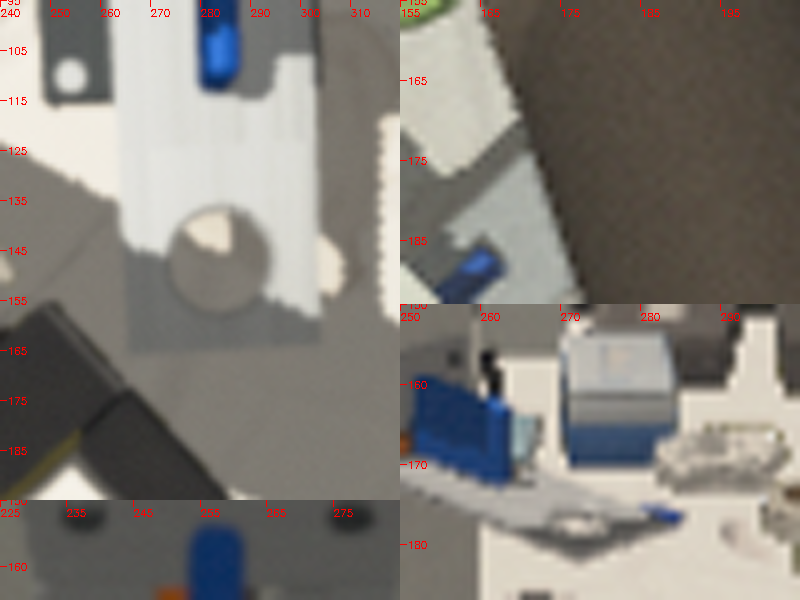

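```bash
python3 - <<'E'
from h import *
z=np.load('cam8.npz'); W=(z['R'],z['t'])+cam('wrist')[2:]; S=cam('side')
print('rk',inframe(*RK,(-118,YB,135)))
def on(c,px,zz):
    d=c[0].T@np.array([(px[0]-c[3])/c[2],(px[1]-c[4])/c[2],1]); C=-c[0].T@c[1]; return C+d*(zz-C[2])/d[2]
print('wrist',on(W,(283.4,146.4),.135),'side',on(S,(271.7,176.9),.135),'wrist+bias',on(W,(285,146.4),.135))
print('2view',fit([(W,(0,0,0),(283.4,146.4)),(S,(0,0,0),(271.7,176.9))],[.55,.34,.13,0]))
plan([(np.array([.49,.1,.33]),95,0),(np.array([.44,-.03,.22]),90,0)],-.1,cyl=False,step=50,ang=9)
E
```

```text
rk [0.551 0.342 0.135]
wrist [0.552 0.34  0.135] side [0.551 0.324 0.135] wrist+bias [0.554 0.342 0.135]
2view (array([0.552, 0.341, 0.129, 0.   ]), array([[-0.06 , -0.054],
       [ 0.201, -0.006]]))
9 rows from [0.568 0.269 0.356] yaw 131.8 lean 9.4
[[[-2.7, -1.8, 7.0], [-15.6, -34.0, 3.7], -0.1], [[-0.8, -1.9, 7.3], [-19.6, -32.0, 2.6], -0.1], [[-0.6, -1.9, 7.3], [-23.4, -29.3, 2.9], -0.1], [[-0.4, -1.9, 7.4], [-26.9, -26.1, 3.4], -0.1], [[-0.1, -1.9, 7.4], [-29.8, -22.4, 4.2], -0.1], [[0.0, 0.0, 1.3], [-31.3, -15.3, 27.5], -0.1], [[0.0, 0.0, 1.2], [-31.6, -14.6, 27.5], -0.1], [[0.0, 0.0, 1.2], [-31.9, -13.9, 27.5], -0.1], [[0.0, 0.0, 1.3], [-32.2, -13.2, 27.5], -0.1]]
```

Emit:
carry_out(
  motion=[
    [[-2.7, -1.8, 7], [-15, -34, 4], -0.1],
    [[-1, -2, 7.3], [-19, -32, 2.5], -0.1],
    [[-0.5, -2, 7.3], [-23, -29, 3], -0.1],
    [[-0.5, -2, 7.3], [-27, -26, 3.5], -0.1],
    [[0, -2, 7.3], [-30, -22, 4], -0.1],
    [[0, 0, 1], [-31, -15, 27], -0.1],
    [[0, 0, 1], [-31, -15, 27], -0.1],
    [[0, 0, 1], [-31, -14, 27], -0.1],
    [[0, 0, 1], [-31, -13, 27], -0.1],
    [[0, 0, 0], [0, 0, 0], -0.1],
  ],
)

```text
time: 25.35
position: [0.428, -0.0393, 0.2088]
tool_rot: [[0.014, 1.0, -0.015], [1.0, -0.014, -0.015], [-0.015, -0.015, -1.0]]
force: [-0.0, -0.5, 0.9]
grip_width: 0.0484
```

```bash
cat >> h.py <<'E'
def on(c,px,zz):
    d=c[0].T@np.array([(px[0]-c[3])/c[2],(px[1]-c[4])/c[2],1]); C=-c[0].T@c[1]; return C+d*(zz-C[2])/d[2]
def blobs(im,amin=30):
    h=cv2.cvtColor(im,cv2.COLOR_RGB2HSV); m=cv2.inRange(h,(5,150,90),(18,255,255)); n,_,st,ce=cv2.connectedComponentsWithStats(m)
    return [(st[i].tolist(),ce[i].round(1).tolist()) for i in range(1,n) if st[i][4]>amin]
E
python3 - <<'E'
from h import *
s,p,R,y,l=cur(); c=cam('wrist'); im=vision.get_image('wrist'); cv2.imwrite('pics/w9.png',im[:,:,::-1])
print(p,y,l,s['q']); print('pred',proj(c,np.array([[.438,-.03,.104],[.438,-.03,.09]])))
for st,ce in blobs(im): print(st,ce,on(c,ce,.104))
E
```

```text
[ 0.428 -0.039  0.209] 89.19952524466159 -0.843352503387952 [-0.446  0.063  0.438  2.043 -0.014  1.057 -0.015]
pred [[266.101 174.331]
 [265.806 171.331]]
[203, 155, 19, 20, 287] [211.9, 164.5] [ 0.379 -0.018  0.104]
[253, 154, 29, 32, 723] [266.9, 170.1] [ 0.439 -0.025  0.104]
```

```bash
python3 - <<'E'
from h import *
plan([(np.array([.4385,-.028,.145]),90,0)],-.1,cyl=False,step=25,ang=9)
E
```

```text
3 rows from [ 0.429 -0.038  0.21 ] yaw 89.3 lean -0.8
[[[-0.7, 0.3, -0.2], [3.7, 3.3, 21.5], -0.1], [[0.0, 0.3, -0.2], [3.6, 3.1, 21.5], -0.1], [[0.0, 0.3, -0.2], [3.5, 3.1, 21.6], -0.1]]
```

Emit:
carry_out(
  motion=[
    [[-0.7, 0.3, -0.2], [3.6, 3.2, 21.5], -0.1],
    [[0, 0.3, 0], [3.6, 3.2, 21.5], -0.1],
    [[0, 0.3, 0], [3.5, 3.2, 21.5], -0.1],
    [[0, 0, 0], [0, 0, 0], -0.1],
  ],
)

```text
time: 25.9
position: [0.4424, -0.0245, 0.1448]
tool_rot: [[0.006, 1.0, 0.002], [1.0, -0.006, 0.003], [0.003, 0.002, -1.0]]
force: [-1.4, 0.3, 0.5]
grip_width: 0.0482
```

```bash
python3 - <<'E'
from h import *
s,p,R,y,l=cur(); c=cam('wrist'); im=vision.get_image('wrist'); cv2.imwrite('pics/w10.png',im[:,:,::-1])
print(p,y,l); print('pred',proj(c,np.array([[.4385,-.028,.104],[.4385,-.028,.09]])),'tip centre',proj(c,(p-R[:,2]*.018)[None]))
for st,ce in blobs(im): print(st,ce,on(c,ce,.104),on(c,ce,.099))
im=vision.get_image('top'); c=cam('top')
for st,ce in blobs(im,8): print('top',st,ce,on(c,ce,.104))
plan([(np.array([.4385,-.028,.075]),90,0)],-.1,cyl=False,step=20,ang=9)
E
```

```text
[ 0.442 -0.025  0.145] 89.66315384517053 0.1985290999788192
pred [[251.334 207.075]
 [251.512 201.912]] tip centre [[256.026 232.461]]
[175, 182, 24, 24, 447] [186.5, 193.4] [ 0.382 -0.015  0.104] [ 0.381 -0.017  0.099]
[234, 184, 37, 39, 1133] [252.0, 203.3] [ 0.439 -0.024  0.104] [ 0.439 -0.026  0.099]
top [213, 30, 15, 10, 48] [220.4, 34.2] [1.119 0.198 0.104]
top [244, 31, 9, 5, 19] [248.7, 32.8] [1.127 0.088 0.104]
top [227, 33, 5, 6, 10] [229.6, 35.5] [1.115 0.162 0.104]
top [236, 34, 11, 11, 34] [241.9, 38.9] [1.102 0.114 0.104]
top [217, 40, 16, 15, 65] [224.7, 46.7] [1.07  0.18  0.104]
top [256, 43, 5, 3, 9] [258.3, 43.8] [1.084 0.05  0.104]
top [228, 45, 26, 10, 67] [241.0, 49.4] [1.06  0.116 0.104]
top [254, 45, 7, 6, 14] [257.0, 47.7] [1.069 0.055 0.104]
top [37, 115, 9, 8, 59] [40.8, 118.6] [0.771 0.879 0.104]
top [57, 117, 18, 10, 111] [65.3, 121.9] [0.761 0.783 0.104]
top [201, 224, 5, 6, 23] [202.9, 226.2] [0.375 0.241 0.104]
4 rows from [ 0.443 -0.025  0.146] yaw 89.6 lean 0.2
[[[0.3, -0.1, -0.1], [-0.8, -1.2, 17.8], -0.1], [[0.0, -0.1, -0.1], [-0.8, -1.2, 17.8], -0.1], [[0.0, -0.1, -0.1], [-0.8, -1.2, 17.8], -0.1], [[0.0, -0.1, -0.1], [-0.8, -1.2, 17.8], -0.1]]
```

Emit:
carry_out(
  motion=[
    [[0.3, 0, 0], [-0.5, -1, 17.5], -0.1],
    [[0, 0, 0], [-0.5, -1, 17.5], -0.1],
    [[0, 0, 0], [-0.5, -1, 17.5], -0.1],
    [[0, 0, 0], [0, 0, 16], -0.1],
    [[0, 0, 0], [0, 0, 0], -0.1],
  ],
)

```text
time: 26.62
position: [0.4418, -0.0256, 0.0758]
tool_rot: [[0.005, 1.0, 0.003], [1.0, -0.005, 0.005], [0.005, 0.003, -1.0]]
force: [0.0, -0.3, -0.4]
grip_width: 0.048
```

```bash
python3 - <<'E'
from h import *
s,p,R,y,l=cur(); print(p,y,l,R[:,2],s['force'])
E
```

```text
[ 0.442 -0.026  0.076] 89.68878879539899 0.28410015259144694 [ 0.003  0.005 -1.   ] [ 0.003 -0.283 -0.403]
```

Emit:
carry_out(
  motion=[
    [[0, -0.3, 0], [0, -2.5, 2.3], -0.1],
    [[0, 0, 0], [0, 0, 0], -0.1],
    [[0, 0, 0], [0, 0, 0], 0.3],
    [[0, 0, 0], [0, 0, 0], 1],
    [[0, 0, 0], [0, 0, 0], 1],
    [[0, 0, 0], [0, 0, 0], 1],
  ],
)

```text
time: 27.38
position: [0.4404, -0.0254, 0.0751]
tool_rot: [[0.005, 1.0, 0.006], [1.0, -0.005, 0.0], [0.0, 0.006, -1.0]]
force: [-0.1, -0.6, 0.4]
grip_width: 0.0329
```

Emit:
carry_out(
  motion=[
    [[0, 0, 0], [0, 0, -20], 1],
    [[0, 0, 0], [0, 0, -30], 1],
    [[0, 0, 0], [0, 0, -40], 1],
    [[0, 0, 0], [0, 0, -40], 1],
    [[0, 0, 0], [0, 0, -40], 1],
    [[0, 0, 0], [0, 0, -30], 1],
    [[0, 0, 0], [0, 0, 0], 1],
  ],
)

```text
time: 28.25
position: [0.4383, -0.0258, 0.281]
tool_rot: [[0.006, 1.0, 0.004], [1.0, -0.006, -0.0], [-0.0, 0.004, -1.0]]
force: [0.2, -0.2, -1.6]
grip_width: 0.0329
```

```bash
python3 - <<'E'
from k import *
s,p,R,y,l=cur(); print(p,y,l,s['grip_width'],s['q']); H=np.array([.552,.341,.12])
for yl in (-38,):
  path(np.array(s['q']),[(p+[.04,.1,0],40,0),(H+[.03,-.05,.17],yl,0),(H+[0,0,.14],yl,0),(H,yl,0)])
plan([(p+[.04,.1,.02],40,0),(H+[.04,-.04,.18],-38,0)],1,cyl=False,step=40,ang=9)
E
```

```text
[ 0.438 -0.026  0.281] 89.63744734003299 -0.024064976987388485 0.0329276744996981 [-0.488 -0.004  0.44   1.928  0.003  1.213 -0.054]
  wp [0.478 0.074 0.281] 40 0 err mm 0.0 q [-0.607  0.094  0.386  1.833 -0.038  1.222 -1.082] minmarg 0.30
  wp [0.582 0.291 0.29 ] -38 0 err mm 0.0 q [-0.874  0.425  0.496  1.428 -0.203  1.34  -2.603] minmarg 0.26
  wp [0.552 0.341 0.26 ] -38 0 err mm 0.0 q [-0.954  0.436  0.476  1.479 -0.204  1.276 -2.691] minmarg 0.17
  wp [0.552 0.341 0.12 ] -38 0 err mm 0.0 q [-0.926  0.552  0.433  1.643 -0.264  1.005 -2.641] minmarg 0.17
15 rows from [ 0.438 -0.026  0.281] yaw 89.6 lean -0.0
[[[0.2, 0.0, 8.3], [16.7, 6.6, -3.3], 1], [[0.0, 0.0, 8.3], [17.5, 4.1, -3.3], 1], [[0.0, 0.0, 8.3], [17.9, 1.5, -3.3], 1], [[0.0, 0.0, 8.3], [17.9, -1.1, -3.3], 1], [[0.0, 0.0, 8.3], [17.6, -3.6, -3.3], 1], [[0.0, 0.0, 8.3], [16.9, -6.1, -3.3], 1], [[0.0, 0.0, 8.7], [25.9, -11.2, 0.1], 1], [[0.0, 0.0, 8.7], [23.9, -15.0, 0.1], 1], [[0.0, 0.0, 8.7], [21.4, -18.4, 0.1], 1], [[0.0, 0.0, 8.7], [18.4, -21.4, 0.1], 1]]
[[[0.0, 0.0, 8.7], [14.9, -23.9, 0.1], 1], [[0.0, 0.0, 8.7], [11.1, -25.9, 0.1], 1], [[0.0, 0.0, 8.7], [7.1, -27.3, 0.1], 1], [[0.0, 0.0, 8.7], [2.9, -28.0, 0.1], 1], [[0.0, 0.0, 8.7], [-1.3, -28.2, 0.1], 1]]
```

Emit:
carry_out(
  motion=[
    [[0, 0, 8.3], [17, 6.5, -3.5], 1],
    [[0, 0, 8.3], [17.5, 4, -3.5], 1],
    [[0, 0, 8.3], [18, 1.5, -3.5], 1],
    [[0, 0, 8.3], [18, -1, -3.5], 1],
    [[0, 0, 8.3], [17.5, -3.5, -3.5], 1],
    [[0, 0, 8.3], [17, -6, -3.5], 1],
    [[0, 0, 8.7], [26, -11, 0], 1],
    [[0, 0, 8.7], [24, -15, 0], 1],
    [[0, 0, 8.7], [21.5, -18.5, 0], 1],
    [[0, 0, 8.7], [18.5, -21.5, 0], 1],
  ],
)

```text
time: 29.5
position: [0.5319, 0.1752, 0.2892]
tool_rot: [[0.999, 0.035, -0.011], [0.035, -0.999, -0.006], [-0.012, 0.005, -1.0]]
force: [-0.5, -0.0, -0.2]
grip_width: 0.0329
```

Emit:
carry_out(
  motion=[
    [[0, 0, 8.7], [15, -24, 0], 1],
    [[0, 0, 8.7], [11, -26, 0], 1],
    [[0, 0, 8.7], [7, -27, 0], 1],
    [[0, 0, 8.7], [3, -28, 0], 1],
    [[0, 0, 8], [-1, -28, 0], 1],
    [[0, 0, 0], [0, 0, 0], 1],
  ],
)

```text
time: 30.25
position: [0.603, 0.3005, 0.2751]
tool_rot: [[0.741, -0.672, -0.023], [-0.672, -0.74, -0.014], [-0.008, 0.026, -1.0]]
force: [-0.2, -0.2, -0.4]
grip_width: 0.0325
```

```bash
python3 - <<'E'
from h import *
s,p,R,y,l=cur(); c=cam('wrist'); S=cam('side'); T=cam('top')
im={n:vision.get_image(n) for n in('wrist','side','top')}
for n in im: cv2.imwrite(f'pics/{n}11.png',im[n][:,:,::-1])
print(p,y,l,R[:,2],s['grip_width'],s['q'])
e=p.copy(); e[2]+=.015+.007
print('pred cap mid: wrist',proj(c,e[None]),'side',proj(S,e[None]),'top',proj(T,(e+[0,0,.007])[None]))
print('wrist',blobs(im['wrist'],100)); print('side',blobs(im['side'],8))
plan([(np.array([.552,.341,.25]),-38,0)],1,cyl=False,step=30,ang=9)
E
```

```text
[0.603 0.301 0.275] -42.210026569692864 -0.45889744818449185 [-0.023 -0.014 -1.   ] 0.032530936383332834 [-0.851  0.499  0.501  1.359 -0.233  1.37  -2.657]
pred cap mid: wrist [[254.861 236.756]] side [[286.855 136.023]] top [[179.593 158.377]]
wrist [([64, 139, 22, 16, 263], [74.3, 146.0]), ([230, 210, 52, 55, 2294], [255.4, 237.4]), ([362, 238, 16, 14, 173], [369.3, 244.6])]
side [([287, 134, 5, 5, 23], [288.9, 135.8]), ([312, 143, 8, 10, 63], [315.3, 147.6]), ([324, 152, 10, 7, 57], [328.6, 155.1]), ([406, 180, 55, 25, 724], [432.8, 192.3]), ([220, 200, 6, 4, 20], [222.6, 201.4]), ([360, 212, 11, 25, 99], [364.3, 221.7]), ([210, 235, 8, 5, 32], [213.7, 237.0])]
3 rows from [0.603 0.297 0.277] yaw -42.3 lean -0.4
[[[1.4, 0.2, -1.4], [-22.3, 0.5, 9.2], 1], [[0.0, 0.1, -1.4], [-22.4, 0.2, 9.1], 1], [[0.0, 0.1, -1.4], [-22.4, -0.4, 9.1], 1]]
```

Emit:
carry_out(
  motion=[
    [[1.4, 0.2, -1.4], [-22, 0.5, 6], 1],
    [[0, 0, -1.4], [-22, 0, 6], 1],
    [[0, 0, -1], [-22, 0, 6], 1],
    [[0, 0, 0], [0, 0, 0], 1],
  ],
)

```text
time: 30.9
position: [0.5504, 0.3386, 0.2594]
tool_rot: [[0.785, -0.62, -0.003], [-0.62, -0.785, 0.003], [-0.004, -0.001, -1.0]]
force: [0.8, -0.7, -0.1]
grip_width: 0.0326
```

```bash
python3 - <<'E'
from h import *
s,p,R,y,l=cur(); print(p,y,l,R[:,2],s['grip_width'])
plan([(np.array([.552,.341,.25]),-38,0)],1,cyl=False,step=30,ang=9)
E
```

```text
[0.55  0.339 0.259] -38.3163152265158 -0.23584845687677589 [-0.003  0.003 -1.   ] 0.032575406012672274
1 rows from [0.55  0.339 0.259] yaw -38.3 lean -0.2
[[[0.0, 0.2, -0.3], [-0.2, -2.9, 9.4], 1]]
```

Emit:
carry_out(
  motion=[
    [[0, 0.2, 0], [0, -2.3, 9], 1],
    [[0, 0, 0], [0, 0, 15], 1],
    [[0, 0, 0], [0, 0, 15], 1],
    [[0, 0, 0], [0, 0, 0], 1],
  ],
)

```text
time: 31.4
position: [0.5532, 0.3386, 0.217]
tool_rot: [[0.783, -0.622, 0.0], [-0.622, -0.783, -0.001], [0.001, 0.001, -1.0]]
force: [-0.3, -0.5, -0.8]
grip_width: 0.0327
```

```bash
python3 - <<'E'
from h import *
s,p,R,y,l=cur(); print(p*1000,y,l,R[:,2],s['force'],s['ft_torque'])
plan([(np.array([.552,.3405,.2]),-38,0)],1,cyl=False,step=30,ang=9)
E
```

```text
[553.203 338.629 216.989] -38.44949095207152 0.06271050992206788 [ 0.    -0.001 -1.   ] [-0.251 -0.538 -0.764] [ 0.054  0.181 -0.03 ]
1 rows from [0.553 0.339 0.217] yaw -38.4 lean 0.1
[[[0.0, -0.1, -0.4], [-2.1, -0.7, 17.0], 1]]
```

Emit:
carry_out(
  motion=[
    [[0, 0, 0], [-2.1, -0.7, 0], 1],
    [[0, 0, 0], [0, 0, 5], 1],
    [[0, 0, 0], [0, 0, 5], 1],
    [[0, 0, 0], [0, 0, 5], 1],
  ],
)

```text
time: 31.9
position: [0.5529, 0.3404, 0.2021]
tool_rot: [[0.783, -0.623, 0.002], [-0.623, -0.783, -0.0], [0.002, -0.001, -1.0]]
force: [0.0, 0.6, -0.5]
grip_width: 0.0327
```

```bash
python3 - <<'E'
from h import *
s,p,R,y,l=cur(); print(p*1000,y,l,R[:,2],s['force'],s['ft_torque'])
E
```

```text
[552.927 340.425 202.055] -38.49896283294214 0.10165439815269477 [ 0.002 -0.    -1.   ] [ 0.015  0.63  -0.503] [0.052 0.144 0.025]
```

Emit:
carry_out(
  motion=[
    [[0, 0, 0], [0, 0, 5], 1],
    [[0, 0, 0], [0, 0, 5], 1],
    [[0, 0, 0], [0, 0, 5], 1],
    [[0, 0, 0], [0, 0, 5], 1],
  ],
)

```text
time: 32.4
position: [0.5529, 0.3404, 0.1806]
tool_rot: [[0.783, -0.622, 0.002], [-0.622, -0.783, -0.001], [0.002, -0.001, -1.0]]
force: [0.3, -0.4, -0.3]
grip_width: 0.0327
```

```bash
python3 - <<'E'
from h import *
s,p,R,y,l=cur(); print(p*1000,y,l,R[:,2],s['force'],s['ft_torque'])
c=cam('wrist'); im=vision.get_image('wrist'); print(proj(c,(p+[0,0,.022])[None]),blobs(im,200))
E
```

```text
[552.928 340.383 180.594] -38.49644811695367 0.10214268580377389 [ 0.002 -0.001 -1.   ] [ 0.305 -0.364 -0.306] [ 0.007  0.166 -0.012]
[[253.953 236.243]] [([0, 58, 23, 27, 459], [9.2, 72.8]), ([230, 210, 52, 55, 2296], [255.4, 237.4]), ([394, 238, 23, 21, 358], [404.9, 248.3])]
```

Emit:
carry_out(
  motion=[
    [[0, 0, 0], [0, 0, 8], 1],
    [[0, 0, 0], [0, 0, 8], 1],
    [[0, 0, 0], [0, 0, 8], 1],
    [[0, 0, 0], [0, 0, 8], 1],
    [[0, 0, 0], [0, 0, 8], 1],
    [[0, 0, 0], [0, 0, 8], 1],
    [[0, 0, 0], [0, 0, 5], 1],
  ],
)

```text
time: 33.33
position: [0.5525, 0.3402, 0.1229]
tool_rot: [[0.783, -0.622, 0.001], [-0.622, -0.783, -0.001], [0.001, 0.0, -1.0]]
force: [0.3, 0.0, -0.1]
grip_width: 0.0326
```

```bash
python3 - <<'E'
from h import *
s,p,R,y,l=cur(); print(p*1000,y,l,R[:,2],s['force'],s['ft_torque'],s['q'])
c=cam('wrist'); im=vision.get_image('wrist'); print(proj(c,(p+[0,0,.022])[None]),blobs(im,200))
E
```

```text
[552.533 340.175 122.93 ] -38.48969730034851 0.08281322687942343 [ 0.001 -0.001 -1.   ] [ 0.331  0.03  -0.109] [0.032 0.183 0.016] [-0.925  0.548  0.434  1.641 -0.26   1.01  -2.651]
[[253.996 236.349]] [([230, 210, 52, 55, 2294], [255.4, 237.5]), ([420, 264, 30, 24, 547], [434.4, 275.6])]
```

Lower in 2 mm steps until the deck carries the cap.

Emit:
carry_out(
  motion=[
    [[0, 0, 0], [0, 0, 2], 1],
    [[0, 0, 0], [0, 0, 2], 1],
  ],
)

```text
time: 33.62
position: [0.5525, 0.3402, 0.1184]
tool_rot: [[0.783, -0.622, 0.001], [-0.622, -0.783, -0.001], [0.001, 0.001, -1.0]]
force: [-0.5, -0.1, -0.6]
grip_width: 0.0332
```

Emit:
carry_out(
  motion=[
    [[0, 0, 0], [0, 0, 2], 1],
  ],
)

```text
time: 33.75
position: [0.5527, 0.3402, 0.1165]
tool_rot: [[0.783, -0.622, 0.001], [-0.622, -0.783, -0.001], [0.002, 0.0, -1.0]]
force: [0.4, -0.2, -0.9]
grip_width: 0.0327
```

```bash
python3 - <<'E'
from h import *
s,p,R,y,l=cur()
c=cam('wrist'); im=vision.get_image('wrist'); print(p,s['force'],proj(c,(p+[0,0,.022])[None]),blobs(im,200))
E
```

```text
[0.553 0.34  0.116] [ 0.401 -0.174 -0.945] [[253.973 236.34 ]] [([230, 210, 52, 55, 2293], [255.4, 237.4]), ([424, 267, 30, 21, 507], [438.5, 278.0])]
```

Emit:
carry_out(
  motion=[
    [[0, 0, 0], [0, 0, 1.5], 1],
  ],
)

```text
time: 33.92
position: [0.5528, 0.3402, 0.115]
tool_rot: [[0.783, -0.622, 0.001], [-0.622, -0.783, -0.001], [0.002, 0.0, -1.0]]
force: [-1.0, -0.3, 3.2]
grip_width: 0.0324
```

Emit:
carry_out(
  motion=[
    [[0, 0, 0], [0, 0, -0.5], 0.2],
    [[0, 0, 0], [0, 0, 0], 0],
    [[0, 0, 0], [0, 0, 0], -0.1],
    [[0, 0, 0], [0, 0, 0], -0.1],
    [[0, 0, 0], [0, 0, -10], -0.1],
    [[0, 0, 0], [0, 0, -15], -0.1],
    [[0, 0, 0], [0, 0, -25], -0.1],
    [[0, 0, 0], [0, 0, -30], -0.1],
  ],
)

```text
time: 34.92
position: [0.5519, 0.3399, 0.1986]
tool_rot: [[0.783, -0.623, -0.001], [-0.623, -0.783, -0.003], [0.001, 0.003, -1.0]]
force: [-0.6, 0.5, 0.4]
grip_width: 0.0483
```

```bash
python3 - <<'E'
from h import *
s,p,R,y,l=cur()
c=cam('wrist'); im=vision.get_image('wrist'); cv2.imwrite('pics/w12.png',im[:,:,::-1]); print(p,s['force'],s['grip_width'])
for z in (.142,.149): print(z,proj(c,np.array([[.5528,.3402,z]])))
for b in blobs(im,100): print(b,on(c,b[1],.142))
plan([(p+[.03,-.03,.12],-38,0),([.5,.05,.4],-38,0)],-.1,cyl=False,step=50,ang=9)
E
```

```text
[0.552 0.34  0.199] [-0.562  0.47   0.417] 0.04826047032952113
0.142 [[253.426 198.057]]
0.149 [[253.386 200.471]]
([0, 60, 35, 27, 703], [16.4, 73.1]) [0.759 0.425 0.142]
([237, 179, 36, 37, 1041], [254.6, 197.2]) [0.553 0.339 0.142]
([386, 232, 21, 19, 310], [396.2, 240.8]) [0.43  0.257 0.142]
9 rows from [0.554 0.341 0.203] yaw -38.5 lean 0.2
[[[-0.2, -0.1, -0.2], [13.8, 2.1, -38.3], -0.1], [[0.0, -0.1, -0.2], [13.8, 2.3, -38.4], -0.1], [[0.0, -0.1, -0.2], [13.7, 2.3, -38.4], -0.1], [[0.0, 0.0, 0.0], [15.9, 42.5, -13.6], -0.1], [[0.0, 0.0, 0.0], [15.9, 42.5, -13.6], -0.1], [[0.0, 0.0, 0.0], [15.9, 42.5, -13.6], -0.1], [[0.0, 0.0, 0.0], [15.9, 42.5, -13.6], -0.1], [[0.0, 0.0, 0.0], [15.9, 42.5, -13.6], -0.1], [[0.0, 0.0, 0.0], [15.9, 42.5, -13.6], -0.1]]
```

Emit:
carry_out(
  motion=[
    [[0, 0, 0], [14, 2, -38], -0.1],
    [[0, 0, 0], [14, 2, -38], -0.1],
    [[0, 0, 0], [14, 2, -38], -0.1],
    [[0, 0, 0], [16, 42, -10], -0.1],
    [[0, 0, 0], [16, 42, -10], -0.1],
    [[0, 0, 0], [16, 42, -10], -0.1],
    [[0, 0, 0], [16, 42, -10], -0.1],
    [[0, 0, 0], [16, 42, -10], -0.1],
    [[0, 0, 0], [0, 0, 0], -0.1],
    [[0, 0, 0], [0, 0, 0], -0.1],
  ],
)

```text
time: 36.22
position: [0.5136, 0.0866, 0.3838]
tool_rot: [[0.781, -0.624, 0.019], [-0.624, -0.781, 0.01], [0.008, -0.02, -1.0]]
force: [-0.8, 0.2, 0.0]
grip_width: 0.0486
```

```bash
python3 - <<'E'
from h import *
S=cam('side');T=cam('top'); a=vision.get_image('side'); b=vision.get_image('top'); w=vision.get_image('wrist'); c=cam('wrist')
for n,i in(('sf',a),('tf',b),('wf',w)): cv2.imwrite(f'pics/{n}.png',i[:,:,::-1])
print(cur()[1])
X=np.array([[.5528,.340,.142]]); C=inframe(*RK,(-4,YB,142))[None]
print('pred cap side',proj(S,X),'top',proj(T,X),'catch side',proj(S,C),'wrist cap',proj(c,X),'catch',proj(c,C))
print('side',blobs(a,3)); print('top',[x for x in blobs(b,5) if 150<x[1][0]<300 and x[1][1]>130]); print('wrist',blobs(w,3))
h=cv2.cvtColor(b,cv2.COLOR_RGB2HSV); m=cv2.inRange(h,(130,80,60),(160,255,255)); n,_,st,ce=cv2.connectedComponentsWithStats(m)
print('purple top',[ce[i].round(1).tolist() for i in range(1,n) if st[i][4]>20 and ce[i][0]>200])
# tube barrel below deck in side view: verticality - compare hue columns
o=cv2.imread('pics/side8.png'); d=np.abs(a[:,:,::-1].astype(int)-o).sum(2); r=d[150:210,255:295]>60
for j in range(0,60,4): print(150+j,''.join('#' if v else '.' for v in r[j]))
E
```

```text
[0.514 0.087 0.383]
pred cap side [[272.157 173.693]] top [[176.555 177.717]] catch side [[250.543 166.587]] wrist cap [[130.455 234.319]] catch [[132.467 290.923]]
side [([312, 143, 8, 10, 63], [315.3, 147.7]), ([324, 152, 10, 7, 56], [328.5, 155.1]), ([323, 160, 4, 1, 4], [324.5, 160.0]), ([268, 172, 9, 6, 42], [272.1, 174.5]), ([406, 180, 55, 25, 718], [432.9, 192.4]), ([220, 200, 6, 3, 17], [222.6, 201.1]), ([361, 211, 10, 27, 102], [364.3, 221.9]), ([210, 235, 8, 5, 32], [213.7, 237.0])]
top [([173, 174, 9, 9, 59], [177.0, 178.1]), ([200, 224, 5, 6, 22], [202.5, 226.4]), ([272, 226, 5, 6, 21], [273.7, 228.8])]
wrist [([98, 0, 40, 21, 439], [121.6, 6.7]), ([0, 162, 17, 12, 160], [7.3, 166.9]), ([345, 172, 13, 11, 121], [350.9, 176.9]), ([122, 225, 21, 19, 312], [132.1, 233.8]), ([235, 250, 10, 11, 89], [239.4, 255.3])]
purple top [[281.6, 165.5], [272.8, 188.8]]
150 ........................................
154 ........................................
158 ........................................
162 ........................................
166 ........................................
170 ............#...........................
174 .............##########.................
178 ..........#########..####...............
182 ..............#######...................
186 ..............#######...................
190 ........................................
194 ........................................
198 ........................................
202 ........................................
206 ........................................
```

```bash
python3 - <<'E'
from h import *
z=np.load('cam7.npz'); W=(z['R'],z['t'])+cam('wrist')[2:]
for l in [(-4,0,135),(-4,0,142),(0,0,150),(2,0,142),(2,0,150),(-5,12,149),(-5,12,134),(-5,0,177),(-68,0,177),(-5,35,189),(-5,-35,189)]: print(l,proj(W,inframe(*RK,(l[0],l[1]+YB,l[2]))[None])[0])
im=cv2.imread('pics/wrist7.png'); h=cv2.cvtColor(im,cv2.COLOR_BGR2HSV)
for r in range(154,180): print(r,' '.join('%3d/%3d'%(h[r,c,0],h[r,c,2]) for c in (244,246,248,250,252,254,262,264,266)))
E
```

```text
(-4, 0, 135) [254.985 163.887]
(-4, 0, 142) [255.038 161.298]
(0, 0, 150) [255.086 155.495]
(2, 0, 142) [255.017 157.285]
(2, 0, 150) [255.079 154.142]
(-5, 12, 149) [245.706 159.285]
(-5, 12, 134) [245.955 164.905]
(-5, 0, 177) [255.337 147.499]
(-68, 0, 177) [255.623 197.063]
(-5, 35, 189) [224.734 141.773]
(-5, -35, 189) [286.085 141.895]
154  38/ 87  23/ 85  30/ 87  30/ 86  40/ 85 110/ 86  30/ 83  20/ 85  15/ 84
155  30/ 86  30/ 85  30/ 84  38/ 85 135/ 83 110/ 90  90/ 82  30/ 85  40/ 85
156  20/ 85  30/ 84  20/ 85  45/ 85 113/ 83 109/ 91 105/ 80  30/ 85  20/ 86
157  15/ 85  30/ 84  30/ 84  20/ 84 105/ 81 109/ 91 105/ 81  38/ 84  30/ 83
158  30/ 85  23/ 85  30/ 84  23/ 87 105/ 83 108/ 92 105/ 81  40/ 84  20/ 84
159  30/ 85  30/ 84  23/ 85  38/ 86 111/ 82 108/ 91 114/ 82  20/ 85  23/ 86
160  20/ 85  38/ 86  30/ 84  30/ 84 107/ 81 108/ 91 105/ 83  30/ 85  15/ 84
161  30/ 85  40/ 85  20/ 84  30/ 84 110/ 81 108/ 90 105/ 81  15/ 84  23/ 84
162  20/ 85  30/ 85  15/ 86   8/ 94 165/ 81 109/ 90 114/ 78  24/ 86  30/ 86
163  30/ 86  23/ 87  11/ 96  11/112   6/ 97 109/ 90 135/ 62  26/ 95  26/
[... 519 characters left out ...]
  23/ 98  23/ 98
171  26/177  27/184  34/143  30/144  90/124 109/ 93 105/ 89  18/ 99  30/ 98
172  27/195  27/197  27/180  33/181  30/160 109/ 96 113/ 90  30/ 99  24/ 99
173  24/199  27/199  27/192  27/195  30/175 110/ 99 105/ 91  24/ 99  30/ 98
174  25/200  25/200  27/194  23/198  38/179 109/ 98 105/ 88  20/101  30/ 99
175  25/201  27/199  24/195  24/199  30/179 109/ 96 110/ 91  24/ 99  23/ 99
176  24/200  24/199  23/194  24/199  42/181 109/ 98 108/ 89  24/100  23/ 99
177  27/200  24/200  22/196  27/199  45/180 109/ 97 110/ 90  24/ 99  23/ 99
178  24/200  24/200  30/193  27/199  40/179 109/ 98 110/ 90  23/ 99  30/100
179  30/200  27/200  30/194  26/199  45/179 109/ 99 108/ 90  38/ 99  30/100
```

```bash
python3 -c "
from bench import ticket, monitor
s=monitor.get_state(); print(s['time'],s['force']); print(ticket.finish_job())"
```

```text
36.375 [-0.79732988  0.34384508  0.32771145]
the job is handed in; nothing more can be done
None
```

I hooked the bracket into the upper slots and pushed it home. The orange tube hangs by its cap in the bracket's hole, and the gripper is open and clear. The job was handed in at 36.4 s.

**How it went**
- The bracket could not be reached with the lean at its original spot. I gripped it upright, turned it about 85° on the bench, regripped it at a 40° lean, and carried it to the rack.
- My first close on the fin missed. The real fingertips sit about 18 mm behind the reported TCP, not 11 mm ahead of it, so I corrected for about 29 mm from then on.
- My first lean approach drove several joints against their limits. Readings sat up to about 0.003 rad past the stated ranges, for example q2 at -0.293 against -0.29, until I backed out.

**Last checks**
- **Bracket:** Pushing down, the force rose to 9.6 N on the catch and then fell away. The bracket then stopped hard at 28.7 N, about 18.7 mm below entry.
- **Catch:** I could not read its joint directly. After release, orange showed in the bracket's window in the wrist image, which fits it having snapped out.
- **Tube:** The cap is within about 1 pixel of where a hung tube should appear in the side and top views. The side view shows the barrel straight down below the deck.
- **Purple tubes:** In the top view both are within 1 pixel of where they started.
- **Disagreement:** The side view alone put the hole about 16 mm from the other estimates. I went with the wrist and two-view estimates, and the tube went in without force. The two-view fit put the deck about 6 mm lower than nominal.
- **Not seen:** All 12 pictures were used before the tube was placed, so the final state was checked by image code only.

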